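Load the router's corner fixture and hold the angle blank home

TASK

Set the grey printed fixture plate down over the two locating pins of the router's plywood board, large hole on the large pin, until it rests flush on the board. Then take the longer of the two pieces of aluminium angle, put it on the plate with its flat leg down and its upright leg on the side away from the rear fence, and press it square into the corner so that it bears on both fences at once. Finish with the gripper still holding it pressed there, so that I can do up the clamp, and leave everything else on the bench and the bed where it lies.

Things in the scene. Friction and masses are not known exactly. Their poses are not given: they have to be found in the camera images.
- plate_center (a point): grey printed fixture plate, loose, 0.25 kg: a slab 150 (x) x 130 (y) x 10 mm lying flat, x roughly away from the robot; this point is the slab's centre, 5 mm above its underside. Its two upright fences are one piece with it, 14 mm thick, tops 40 mm above the underside, and can be gripped from above. Centre of mass near x = +14, y = -8 mm
- big_hole (a point): centre of the plate's large through hole (14 mm wide) at the underside; in the plate's frame at x = -58, y = -45 mm
- small_hole (a point): centre of the plate's small through hole (10 mm wide) at the underside; in the plate's frame at x = +35, y = +45 mm
- big_pin (a point): foot of the large locating pin (steel, 12 mm thick, 14 mm tall, top 5 mm tapered) on the top face of the fixed plywood board (220 x 190 mm, top 72 mm above the table). The seated plate has the same axes as this point, its centre at +58, +45, +5 mm from here. The router's gantry and spindle stand 0.15 m or more beyond the seated plate's -y edge
- small_pin (a point): foot of the small locating pin (steel, 8 mm thick, 14 mm tall, top 5 mm tapered) on the board's top face; in the axes of big_pin at +93, +90, 0 mm from it
- rear_fence: the plate's rear fence, 14 (x) x 130 (y) x 30 mm, along the plate's whole +x edge, its middle line at x = +68 mm from plate_center; origin at the middle of its foot, level with the plate's top face; axes as the plate's; inner face 7 mm towards -x (x = +61 mm in the plate)
- side_fence: the plate's side fence, 96 (x) x 14 (y) x 30 mm, along the plate's -y edge and meeting the rear fence, its middle at x = +13, y = -58 mm from plate_center; origin at the middle of its foot, level with the plate's top face; axes as the plate's; inner face 7 mm towards +y (y = -51 mm in the plate)
- angle: the longer aluminium angle piece, 0.12 kg: flat leg 50 (x) x 60 (y) x 8 mm, upright leg 8 x 60 x 50 mm tall at the flat leg's -x edge. Origin under the flat leg's middle; x points from upright leg to free edge, at the start roughly away from the robot. Home: axes as the plate's, free edge on the rear fence, -y end on the side fence, origin at x = +36, y = -21 mm in the plate
- angle_leg (a point): middle of the angle's upright leg, half-way up (25 mm above its underside), the place to grip; at x = -21 mm from angle's origin
- angle_toe (a point): middle of the free edge of the angle's flat leg (x = +25 mm, 4 mm up)
- angle_end (a point): middle of the -y end of the angle's flat leg (y = -30 mm, 4 mm up). The angle rubs on the plate and the fences: a light push may be lost to friction before it reaches a fence
- offcut: the off-cut: the same aluminium angle but only 28 mm long (legs 50 mm, 8 mm thick), flat leg down like the long piece; origin under the middle of its flat leg. To be left alone
- clamp_a: steel strap clamp lying on the router bed, a bar 75 x 24 x 12 mm with a bolt to 38 mm; origin under its middle. To be left alone
- clamp_b: a second strap clamp like clamp_a. To be left alone
- spanner: open-ended spanner 150 mm long lying on the table. To be left alone
- hex_driver: black-handled driver 190 mm long lying on the table. To be left alone
- chip_brush: wooden brush 200 mm long lying on the table. To be left alone
- safety_glasses: clear safety glasses, about 140 x 136 mm and 43 mm tall; origin under the middle of the lenses. To be left alone
Things that resemble listed ones, but are neither listed nor needed, are in the scene too. Leave any green or turquoise look-alike of the angle alone.

How it is judged (in metres and radians):
On the way:
1. the fixture plate is flush on the board with both holes over their pins (horizontal distance between big_hole and big_pin below 0.003 m and horizontal distance between small_hole and small_pin below 0.003 m and z of big_hole in the frame of big_pin below 0.002 m and z of small_hole in the frame of small_pin below 0.002 m and angle between plate_center's own z axis and vertical below 0.025 rad), for 0.3 s.
At the end, for the whole second after the job is handed in: Plate home on its pins (holes within 3 mm, gap under 2 mm); the long angle lies flat on it (2.5 mm, 2.6 deg), square to the fences (2.6 deg), within 3 mm of both, upright leg away from the rear fence, pressing each fence with over 2 N, the gripper still bearing on it with over 2 N (all of step 1 and contact force between angle and rear_fence above 2 N and contact force between angle and side_fence above 2 N and contact force between the fingers and angle above 2 N and angle between the x axis of angle and the x axis of plate_center, either way round below 0.045 rad and angle between angle's own z axis and vertical below 0.045 rad and x of angle_toe in the frame of rear_fence between -0.01 and -0.004 m and y of angle_end in the frame of side_fence between 0.004 and 0.01 m and z of angle in the frame of rear_fence between -0.0025 and 0.0025 m); the arm keeps its last pose, push and grip.
It fails at once if another thing on the bench or bed was moved more than 30 mm (distance of any of offcut, clamp_a, clamp_b, spanner, hex_driver, chip_brush, safety_glasses from where it was at the start of the episode above 0.03 m).
It also fails if it takes over 72 s, if anything falls off the work surface, if the arm or the gripper's body presses on something with over 40 N, if the wrist force passes 120 N, or if a joint passes its speed limit or range.

ROBOT

A 6-joint arm with a two-finger parallel gripper is mounted at the origin on the work surface. World frame = base frame: x ahead of the robot, y to its left, z up, the work surface at z = 0. Lengths are in m, angles in degrees, forces in N, time in s.
With the tool pointing down it reaches from about 0.375 to 0.825 m from the base axis. Payload 5.5 kg.
Tool frame: the origin (TCP) lies midway between the tips of the shut fingers; the grasp point (between the pads) lies arm.pinch_z behind it (arm.pinch_z is the distance from the TCP to the grasp point, in m); z points along the fingers, y is the line along which they close (so a half turn about z gives the same grasp; the last joint's range is limited). The gripper opens to 85 mm and grips with 20 to 120 N. Pads are 22 mm wide; open, the fingers measure 114 mm over their backs; the gripper's body (76 mm by 85 mm) begins 54 mm behind the grasp point. The pads swing forward as they close: fully open they stand 13 mm farther back than shut.
Start: joints at [-73.74, 17.962, -2.699, 69.339, 0, 90], TCP at [0.168, -0.576, 0.231] pointing down, gripper open.
Joint ranges: [-152.73, 152.73], [-39.44, 99.34], [-58.76, 71.6], [-118.89, 123.64], [-81.53, 83.1], [-180, 180]. Speed limits (degrees/s): [136.94, 136.94, 172.46, 180, 180, 180].

INTERFACE

Orientations are given as [roll, pitch, yaw] about the fixed x, y, z axes, in that order (R = Rz(yaw) Ry(pitch) Rx(roll)).
In Python, from plant import monitor, eyes, ticket, arm gives the robot as it stands.
- The arm moves only by the tool drive_tool, never from a script. Its argument "deltas" is a list of rows, each an object with "linear": the shift along the tool's x, y, z in cm, a list of three; "turn": the turn about the tool's z in degrees. In form: [{"linear": [x, y, z], "turn": turn}, ...]. A call has exactly 5 rows; each row shifts and turns the commanded pose from where the row before left it, along the tool's axes as they then stand; what a row does not reach is not made up. A row lasts 1/12 s, in which the tool goes at most 41.7 mm and 7.16 degrees, less where a joint would pass 70% of its speed; a pose out of reach is approached as far as the arm can. A call with a gripper value outside its range is refused whole. "gripper" is the finger opening in cm, from 0 to 8.54, set as the call begins (left out, the last holds). The fingers move at their own pace and stop on an object; "newtons" is the grip in N (left out, the last holds). Time passes only in rows, so rows that do not move let the fingers close, or fill a call up. It gives the time, the measured TCP pose, the force, the opening and the grip force at its end, in the units of the state.
- monitor.observe(): the state, without advancing time (a new reading comes with each control period).
- eyes.read_camera(name): name is "scene" or "side" or "wrist"; returns the picture (420x560x3 uint8, red, green, blue); there is no depth.
- eyes.camera_params(name): a dict with "fx", "fy", "cx", "cy" (pixels), "R" (3x3) and "t" (3): a world point X has camera coordinates R X + t; the wrist camera has in their place "T_tool_cam" (4x4, takes a point from camera to tool coordinates, whose origin is the TCP and whose axes are the flange's). Camera axes: x right, y down, z forward; pixel columns grow to the right and rows downward; lengths in m; the calibration is good to about 2 mm. A picture is of the moment at which its call begins: read the wrist's pose just before it. camera_params takes no time and is no camera call.
- ticket.close_job(): hands the job in; it is judged then, once.
The state is a dict: "t": time; "qpos": joint angles; "dq": joint speeds; "effort": joint torques, N m; "tcp_pos": TCP position; "orientation": TCP orientation; "ft_force": force on the tool from outside, world axes, zero at the start; "moment": the same for the moment, N m; "width": finger opening in m; "grip_force": force on a finger pad.
Only numpy, scipy, OpenCV 4.12 (cv2) and the standard library are available. Lean on these libraries where they do the work, as an engineer would, in place of code of your own. Each camera call takes 0.05 s, during which the arm holds its last target. There are 200 camera calls.

## Working session

There is one attempt and no reset: what is moved stays moved. The work goes in short steps, Python scripts to look and compute and a tool call to move; the robot and the scene stay as the last step left them, time stands still between calls to the robot, and variables do not carry over. Pictures are saved under pics/ and viewed, at most 10 in all, crops included, and the job is handed in when it is done.

Besides the shell and the picture viewer there is one more tool, called after ">>>" as a command line: name --argument value ..., lists and objects as JSON in quotes. drive_tool: Moves the arm, as the interface text tells. Its arguments: {"type":"object","properties":{"deltas":{"type":"array"},"gripper":{"type":"number"},"newtons":{"type":"number"}},"required":["deltas"]}

```bash
ls; mkdir -p pics; python3 - <<'E'
from plant import monitor, eyes, ticket, arm
import cv2,numpy as np
print(monitor.observe()); print(arm.pinch_z)
for n in ["scene","side","wrist"]:
    im=eyes.read_camera(n); cv2.imwrite(f"pics/{n}0.png",im[:,:,::-1]); print(n,eyes.camera_params(n))
E
```

```text
pics
{'t': 0.0, 'qpos': array([-7.37400765e+01,  1.80045150e+01, -2.75438623e+00,  6.93401647e+01,
        6.15764828e-04,  8.99996554e+01]), 'dq': array([-0.05355073, -0.05110161,  0.11965986,  0.01018208, -0.00760575,
       -0.00749996]), 'effort': array([ 8.63181922e-04, -5.39586353e+01,  3.39754307e+01,  1.93215214e-02,
        1.88296760e-06, -8.69518772e-06]), 'tcp_pos': array([ 0.16783721, -0.57543968,  0.23042997]), 'orientation': array([-1.79900934e+02, -6.16359794e-04,  1.62602671e+01]), 'ft_force': array([0.89105436, 0.12288775, 0.92707772]), 'moment': array([ 0.04208521, -0.02430481,  0.01487316]), 'grip_force': 0.0, 'width': 0.0852548251064028}
0.0187
scene {'fx': 542.7892917501954, 'fy': 542.7892917501954, 'cx': 279.13081319359384, 'cy': 205.3294509257411, 'R': array([[ 0.0255508 ,  0.99960785, -0.01145884],
       [ 0.81473102, -0.02746462, -0.57918828],
       [-0.57927586,  0.00546285, -0.81511326]]), 't': array([-0.087352  , -0.38297797,  1.60350553])}
side {'fx': 456.35509321205376, 'fy': 456.35509321205376, 'cx': 268.9654532641741, 'cy': 196.58713218372498, 'R': array([[ 0.999936  ,  0.00622032,  0.00944996],
       [ 0.01083741, -0.76639743, -0.64227528],
       [ 0.00324726,  0.64233659, -0.76641579]]), 't': array([-0.51936542,  0.12070061,  1.13098252])}
wrist {'fx': 306.34577482189945, 'fy': 306.34577482189945, 'cx': 286.5814556011092, 'cy': 211.82145233189368, 'T_tool_cam': array([[-1.04244306e-03, -9.51271045e-01, -3.08354199e-01,
         7.90246603e-02],
       [ 9.99999456e-01, -9.84161350e-04, -3.44533321e-04,
        -6.31910268e-04],
       [ 2.42742869e-05, -3.08354391e-01,  9.51271554e-01,
        -1.41776182e-01],
       [ 0.00000000e+00,  0.00000000e+00,  0.00000000e+00,
         1.00000000e+00]])}
```

```bash
python3 - <<'E'
import cv2,numpy as np
a=cv2.imread("pics/scene0.png");b=cv2.imread("pics/side0.png")
for n,i in (("s1",a),("d1",b)):
    cv2.imwrite(f"pics/{n}.png",cv2.resize(i,(800,600),interpolation=cv2.INTER_CUBIC))
E
```

```text
(no output)
```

View pics/s1.png

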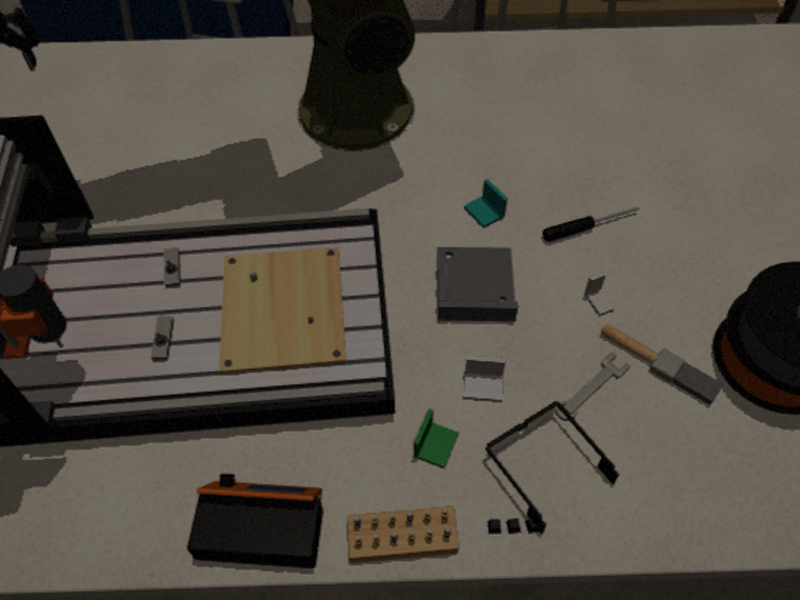

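View pics/d1.png

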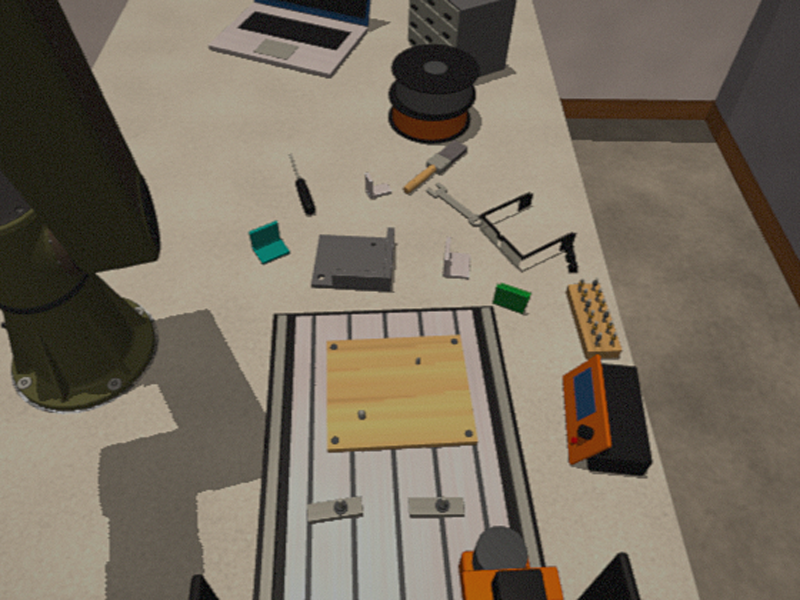

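The scene view has image right = +y and image down = +x. In it, the plate is at about (475,283), the long angle at (484,380), the off-cut at (598,295) and the pins at (253,276) and (311,320). I'll enlarge for readings.

```bash
python3 - <<'E'
import cv2,numpy as np
a=cv2.imread("pics/scene0.png");b=cv2.imread("pics/side0.png")
def crop(i,x,y,w,h,s,n):
    c=cv2.resize(i[y:y+h,x:x+w],None,fx=s,fy=s,interpolation=cv2.INTER_CUBIC)
    c=cv2.convertScaleAbs(c,alpha=1.5,beta=10)
    for k in range(0,w,20): cv2.putText(c,str(x+k),(k*s,8),0,.3,(0,0,255)); cv2.line(c,(k*s,10),(k*s,14),(0,0,255))
    for k in range(0,h,20): cv2.putText(c,str(y+k),(0,k*s+4),0,.3,(0,0,255))
    cv2.imwrite(f"pics/{n}.png",c)
crop(a,150,165,220,125,int(3),"s2") if 0 else crop(a,165,165,200,125,4,"s2")
crop(b,215,155,125,150,4,"d2")
E
```

```text
(no output)
```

View pics/s2.png

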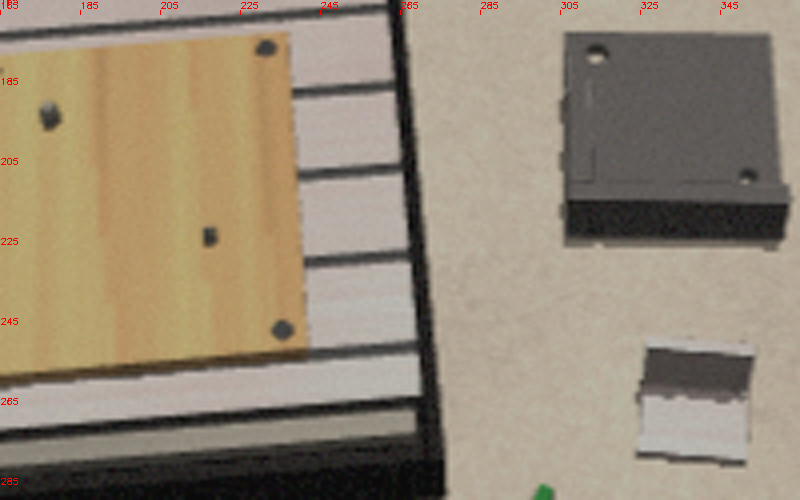

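View pics/d2.png

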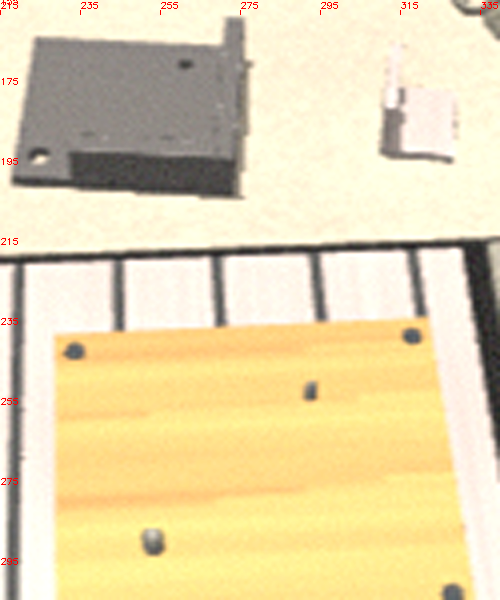

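Scene picture readings (full-resolution pixels): holes at (314.5,178) and (352,208.8), pins at (177.5,194) and (217.5,224). In the side view the holes are at (224.5,194) and (261.5,171), and the pins at (253.2,290.2) and (292.5,252.8). The fence tops and the angle's corners are also visible. Next I'll fit the poses.

```bash
cat > h.py <<'E'
from plant import monitor, eyes, arm
import numpy as np, cv2
from scipy.optimize import least_squares
from scipy.spatial.transform import Rotation as Ro
def cam(name,state=None):
    p=eyes.camera_params(name)
    if name!="wrist": return p
    R=Ro.from_euler('xyz',state['orientation'],degrees=True).as_matrix()
    T=np.eye(4);T[:3,:3]=R;T[:3,3]=state['tcp_pos']
    M=np.linalg.inv(T@p['T_tool_cam']); p['R']=M[:3,:3];p['t']=M[:3,3]; return p
def proj(p,X):
    c=np.asarray(X)@np.asarray(p['R']).T+p['t']
    return np.stack([p['fx']*c[...,0]/c[...,2]+p['cx'],p['fy']*c[...,1]/c[...,2]+p['cy']],-1)
def fit(obs,z0,x0):
    """obs: list (cam, local pt, pixel); finds x,y,yaw at height z0"""
    def f(v,flat=True):
        c,s=np.cos(v[2]),np.sin(v[2]);r=[]
        for p,l,u in obs: r.append(proj(p,[v[0]+c*l[0]-s*l[1],v[1]+s*l[0]+c*l[1],z0+l[2]])-u)
        r=np.array(r); return r.ravel() if flat else r
    o=least_squares(f,x0,loss='soft_l1',f_scale=1.0)
    return o.x,np.round(f(o.x,False),1)
E
python3 - <<'E'
from h import *
S=cam("scene");D=cam("side")
s=lambda x,y:np.array([165+x/4,165+y/4]); d=lambda x,y:np.array([215+x/4,155+y/4])
bp=[(S,(0,0,.007),s(50,116)),(S,(.093,.09,.007),s(210,236)),(D,(0,0,.007),d(153,541)),(D,(.093,.09,.007),d(310,391))]
pl=[(S,(-.058,-.045,.01),s(598,52)),(S,(.035,.045,.01),s(748,175)),(D,(-.058,-.045,.01),d(38,156)),(D,(.035,.045,.01),d(186,64)),
 (S,(-.075,-.065,.01),s(565,32)),(S,(-.075,.065,.01),s(770,35)),(S,(.075,-.065,.04),s(566,199)),(S,(.075,.065,.04),s(788,205)),
 (D,(-.075,-.065,.01),d(14,182)),(D,(-.075,.065,.01),d(35,37))]
an=[(S,(-.025,-.03,.05),s(648,342)),(S,(-.025,.03,.05),s(755,346)),(S,(.025,-.03,.008),s(637,455)),(S,(.025,.03,.008),s(746,460)),
 (D,(.025,-.03,.008),d(452,158)),(D,(.025,.03,.008),d(457,90))]
for n,o,z in (("pin",bp,.072),("plate",pl,0),("angle",an,0)):
    v,r=fit(o,z,[.5,0,0]);print(n,np.round(v[:2],4),np.degrees(v[2]).round(2),r.tolist())
for n,o in (("pinS",bp[:2]),("pinD",bp[2:])): v,r=fit(o,.072,[.5,0,0]);print(n,v.round(4))
for n,o in (("plS",pl[:2]+pl[4:8]),("plD",pl[2:4]+pl[8:])): v,r=fit(o,0,[.5,0,0]);print(n,v.round(4))
E
```

```text
pin [ 0.4869 -0.1605] 3.95 [[-0.4, -0.6], [-0.4, -0.6], [0.3, -0.3], [0.6, -0.6]]
plate [0.4596 0.2067] -3.07 [[-0.5, 0.3], [-0.3, 0.4], [0.3, -0.3], [0.1, 0.1], [-0.3, -0.1], [-0.0, -0.1], [-0.1, 0.3], [0.4, -0.2], [-0.9, -1.4], [-0.2, -0.2]]
angle [0.6591 0.2032] -6.71 [[-0.6, -1.2], [-0.0, -0.2], [0.1, -0.4], [0.0, 0.5], [0.8, -0.8], [0.4, 0.0]]
pinS [ 0.4885 -0.1594  0.0688]
pinD [ 0.486  -0.1616  0.0691]
plS [ 0.4593  0.2071 -0.0591]
plD [ 0.4602  0.2058 -0.0389]
```

```bash
python3 - <<'E'
from h import *
S=cam("scene");D=cam("side")
def ray(p,u,z):
    R=np.array(p['R']);d=R.T@[(u[0]-p['cx'])/p['fx'],(u[1]-p['cy'])/p['fy'],1];C=-R.T@p['t'];return C+d*(z-C[2])/d[2]
for u in [(90,215),(45,115),(5,120),(60,145)]:
    print(u,[ray(S,np.array(u)*.7,z).round(3).tolist() for z in (0.05,.2,.3,.4)])
for u in [(200,578),(630,555),(195,595)]: print('side',u,[ray(D,np.array(u)*.7,z).round(3).tolist() for z in (.05,.2,.3,.4)])
E
```

```text
(90, 215) [[0.319, -0.468, 0.05], [0.453, -0.39, 0.2], [0.543, -0.338, 0.3], [0.632, -0.287, 0.4]]
(45, 115) [[0.054, -0.611, 0.05], [0.226, -0.512, 0.2], [0.341, -0.447, 0.3], [0.456, -0.381, 0.4]]
(5, 120) [[0.065, -0.687, 0.05], [0.236, -0.577, 0.2], [0.35, -0.504, 0.3], [0.464, -0.431, 0.4]]
(60, 145) [[0.139, -0.562, 0.05], [0.3, -0.471, 0.2], [0.406, -0.41, 0.3], [0.513, -0.349, 0.4]]
side (200, 578) [[0.282, -0.384, 0.05], [0.321, -0.425, 0.2], [0.347, -0.453, 0.3], [0.372, -0.48, 0.4]]
side (630, 555) [[0.849, -0.35, 0.05], [0.793, -0.397, 0.2], [0.756, -0.428, 0.3], [0.719, -0.459, 0.4]]
side (195, 595) [[0.279, -0.405, 0.05], [0.319, -0.442, 0.2], [0.345, -0.467, 0.3], [0.371, -0.493, 0.4]]
```

```bash
cat >> h.py <<'E'
def rows(p,yaw,wps,n=None):
    """p start, yaw deg; wps: (x,y,z,yaw,nrows). prints rows [dx,dy,dz cm],turn"""
    p=np.array(p,float)
    for w in wps:
        q=np.array(w[:3]);k=w[4];dy=(w[3]-yaw)/k;
        for i in range(k):
            a=np.radians(yaw);d=(q-p)/(k-i)*100
            print([round(d[0]*np.cos(a)+d[1]*np.sin(a),2),round(d[0]*np.sin(a)-d[1]*np.cos(a),2),round(-d[2],2)],round(-dy,2),end=' ; ')
            p=p+d/100; yaw+=dy
        print()
def yaw(s): return s['orientation'][2]
E
python3 - <<'E'
from h import *
s=monitor.observe()
rows(s['tcp_pos'],yaw(s),[(.168,-.38,.30,16.26,6),(.32,-.25,.30,16.26,5),(.467,-.112,.21,4,9)])
E
```

```text
[np.float64(0.91), np.float64(-3.13), np.float64(-1.16)] -0.0 ; [np.float64(0.91), np.float64(-3.13), np.float64(-1.16)] -0.0 ; [np.float64(0.91), np.float64(-3.13), np.float64(-1.16)] -0.0 ; [np.float64(0.91), np.float64(-3.13), np.float64(-1.16)] -0.0 ; [np.float64(0.91), np.float64(-3.13), np.float64(-1.16)] -0.0 ; [np.float64(0.91), np.float64(-3.13), np.float64(-1.16)] -0.0 ; 
[np.float64(3.65), np.float64(-1.64), np.float64(-0.0)] -0.0 ; [np.float64(3.65), np.float64(-1.64), np.float64(-0.0)] -0.0 ; [np.float64(3.65), np.float64(-1.64), np.float64(-0.0)] -0.0 ; [np.float64(3.65), np.float64(-1.64), np.float64(-0.0)] -0.0 ; [np.float64(3.65), np.float64(-1.64), np.float64(-0.0)] -0.0 ; 
[np.float64(2.0), np.float64(-1.01), np.float64(1.0)] 1.36 ; [np.float64(1.97), np.float64(-1.06), np.float64(1.0)] 1.36 ; [np.float64(1.95), np.float64(-1.11), np.float64(1.0)] 1.36 ; [np.float64(1.92), np.float64(-1.15), np.float64(1.0)] 1.36 ; [np.float64(1.89), np.float64(-1.2), np.float64(1.0)] 1.36 ; [np.float64(1.86), np.float64(-1.24), np.float64(1.0)] 1.36 ; [np.float64(1.83), np.float64(-1.29), np.float64(1.0)] 1.36 ; [np.float64(1.8), np.float64(-1.33), np.float64(1.0)] 1.36 ; [np.float64(1.77), np.float64(-1.37), np.float64(1.0)] 1.36 ;
```

>>> drive_tool --deltas '[{"linear": [1.1, -3.8, -1.4], "turn": 0}, {"linear": [1.1, -3.8, -1.4], "turn": 0}, {"linear": [1.1, -3.8, -1.4], "turn": 0}, {"linear": [1.1, -3.8, -1.4], "turn": 0}, {"linear": [1.1, -3.6, -1.4], "turn": 0}]'

```text
t: 0.57
tcp_pos: [0.1677, -0.379, 0.3009]
orientation: [-179.9, 0.0, 16.2]
ft_force: [1.1, -0.0, 0.5]
width: 0.0855
grip_force: 0.0
```

>>> drive_tool --deltas '[{"linear": [3.65, -1.64, 0], "turn": 0}, {"linear": [3.65, -1.64, 0], "turn": 0}, {"linear": [3.65, -1.64, 0], "turn": 0}, {"linear": [3.65, -1.64, 0], "turn": 0}, {"linear": [3.65, -1.64, 0], "turn": 0}]'

```text
t: 0.98
tcp_pos: [0.3213, -0.2498, 0.3011]
orientation: [180.0, -0.0, 16.2]
ft_force: [0.3, -0.7, 0.0]
width: 0.0854
grip_force: 0.0
```

>>> drive_tool --deltas '[{"linear": [3.5, -2, 1.8], "turn": 2.4}, {"linear": [3.4, -2.1, 1.8], "turn": 2.4}, {"linear": [3.4, -2.2, 1.8], "turn": 2.4}, {"linear": [3.3, -2.3, 1.8], "turn": 2.4}, {"linear": [3.2, -2.4, 1.8], "turn": 2.6}]'

```text
t: 1.4
tcp_pos: [0.4565, -0.1159, 0.215]
orientation: [180.0, -0.0, 4.0]
ft_force: [1.3, -2.0, 0.0]
width: 0.0856
grip_force: 0.0
```

```bash
cat >> h.py <<'E'
def snap(n):
    eyes.read_camera("wrist");eyes.read_camera("wrist")
    s=monitor.observe();im=eyes.read_camera("wrist");cv2.imwrite(f"pics/{n}.png",im[:,:,::-1]);np.savez(f"pics/{n}.npz",tcp_pos=s['tcp_pos'],orientation=s['orientation'])
    print(s['tcp_pos'].round(4),s['orientation'].round(2));return s
E
python3 - <<'E'
from h import *
s=snap("w1"); P=cam("wrist",s)
# predicted pins
c,q=np.cos(.069),np.sin(.069)
print(proj(P,[[.4869,-.1605,.086],[.4869+.093*c-.09*q,-.1605+.093*q+.09*c,.086]]))
rows(s['tcp_pos'],yaw(s),[(.385,.207,.141,-3.1,10)])
E
```

```text
[ 0.457  -0.1138  0.2128] [-1.7985e+02  1.6000e-01  4.3400e+00]
[[342.77286521 174.50484498]
 [236.4429368   57.70688556]]
[np.float64(-0.48), np.float64(-3.25), np.float64(0.72)] 0.74 ; [np.float64(-0.52), np.float64(-3.25), np.float64(0.72)] 0.74 ; [np.float64(-0.56), np.float64(-3.24), np.float64(0.72)] 0.74 ; [np.float64(-0.6), np.float64(-3.23), np.float64(0.72)] 0.74 ; [np.float64(-0.64), np.float64(-3.22), np.float64(0.72)] 0.74 ; [np.float64(-0.69), np.float64(-3.22), np.float64(0.72)] 0.74 ; [np.float64(-0.73), np.float64(-3.21), np.float64(0.72)] 0.74 ; [np.float64(-0.77), np.float64(-3.2), np.float64(0.72)] 0.74 ; [np.float64(-0.81), np.float64(-3.19), np.float64(0.72)] 0.74 ; [np.float64(-0.85), np.float64(-3.18), np.float64(0.72)] 0.74 ;
```

>>> drive_tool --deltas '[{"linear": [-0.5, -3.25, 0.7], "turn": 0.75}, {"linear": [-0.5, -3.25, 0.7], "turn": 0.75}, {"linear": [-0.55, -3.25, 0.7], "turn": 0.75}, {"linear": [-0.6, -3.2, 0.7], "turn": 0.75}, {"linear": [-0.65, -3.2, 0.7], "turn": 0.75}]'

```text
t: 1.97
tcp_pos: [0.4201, 0.022, 0.1811]
orientation: [-178.8, -0.0, 2.2]
ft_force: [-0.0, -0.1, 0.7]
width: 0.0851
grip_force: 0.0
```

>>> drive_tool --deltas '[{"linear": [-0.7, -3.2, 0.7], "turn": 0.75}, {"linear": [-0.75, -3.2, 0.7], "turn": 0.75}, {"linear": [-0.75, -3.2, 0.7], "turn": 0.75}, {"linear": [-0.8, -3.2, 0.7], "turn": 0.75}, {"linear": [-0.85, -3.2, 0.7], "turn": 0.7}]'

```text
t: 2.38
tcp_pos: [0.3798, 0.0719, 0.1549]
orientation: [-173.3, 0.3, 5.1]
ft_force: [-0.7, -0.6, -0.5]
width: 0.0856
grip_force: 0.0
```

```bash
python3 - <<'E'
from h import *
snap("w2")
a=cv2.imread("pics/w1.png");b=cv2.imread("pics/w2.png")
def crop(i,x,y,w,h,s):
    c=cv2.resize(i[y:y+h,x:x+w],None,fx=s,fy=s,interpolation=cv2.INTER_CUBIC);c=cv2.convertScaleAbs(c,alpha=1.5,beta=10)
    for k in range(0,w,20): cv2.putText(c,str(x+k),(k*s,8),0,.3,(0,0,255)); cv2.line(c,(k*s,10),(k*s,14),(0,0,255))
    for k in range(0,h,20): cv2.putText(c,str(y+k),(0,k*s+4),0,.3,(0,0,255))
    return c
cv2.imwrite("pics/w12.png",np.hstack([crop(a,200,30,170,200,2),crop(b,150,0,230,200,2)[:, :]]))
E
```

```text
[0.3785 0.072  0.1545] [-173.38    0.41    5.14]
```

View pics/w12.png

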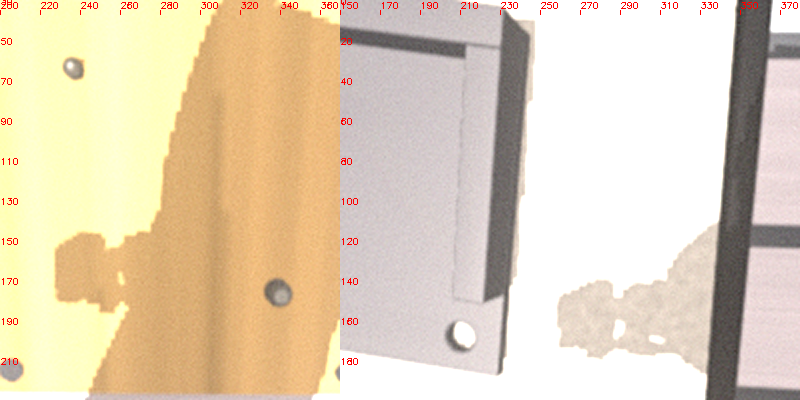

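Left (w1): big pin top at about (341,178), small pin at about (235.5,63). Right (w2): the big hole is at (210,167), and the tool did not reach its goal because it's near the inner reach limit. I'll check the joints.

```bash
python3 - <<'E'
from h import *
s=monitor.observe();print(s['qpos'].round(2),s['dq'].round(2),s['tcp_pos'],s['orientation'])
rows(s['tcp_pos'],yaw(s),[(.43,.2,.141,-3.1,5)])
E
```

```text
[  5.07  -2.04 -36.67  55.69   6.56 179.94] [-0.2   0.42  1.8  -0.14 -0.68  0.03] [0.37979604 0.07164407 0.15501349] [-173.44006894    0.31730808    5.12588751]
[np.float64(1.23), np.float64(-2.47), np.float64(0.28)] 1.65 ; [np.float64(1.16), np.float64(-2.5), np.float64(0.28)] 1.65 ; [np.float64(1.09), np.float64(-2.53), np.float64(0.28)] 1.65 ; [np.float64(1.01), np.float64(-2.56), np.float64(0.28)] 1.65 ; [np.float64(0.94), np.float64(-2.59), np.float64(0.28)] 1.65 ;
```

Joint 6 hit its limit, since yaw has to stay at or above q1. I'll use yaw ≈ 87 and grip the rear fence, which keeps both holes in the wrist view.

>>> drive_tool --deltas '[{"linear": [0.5, 0, -0.5], "turn": -7}, {"linear": [0.5, 0, -0.5], "turn": -7}, {"linear": [0, 0, 0], "turn": -7}, {"linear": [0, 0, 0], "turn": -7}, {"linear": [0, 0, 0], "turn": -7}]'

```text
t: 2.95
tcp_pos: [0.3916, 0.0718, 0.1657]
orientation: [-174.5, -3.6, 40.3]
ft_force: [-0.6, -0.8, 0.0]
width: 0.0855
grip_force: 0.0
```

The tilt has been kept in the commanded pose. It came from pressing against the +180° limit of joint 6, so I'll undo it by pressing gently against the opposite limit.

>>> drive_tool --deltas '[{"linear": [2.3, 2.3, -0.5], "turn": -7.1}, {"linear": [2.0, 2.4, -0.5], "turn": -7.1}, {"linear": [0.5, 0.8, 0], "turn": -7.1}, {"linear": [0, 0, 0], "turn": -7.1}, {"linear": [0, 0, 0], "turn": -7.1}]'

```text
t: 3.37
tcp_pos: [0.4654, 0.0656, 0.1737]
orientation: [-177.6, -6.1, 75.8]
ft_force: [0.1, 0.1, -0.9]
width: 0.0855
grip_force: 0.0
```

>>> drive_tool --deltas '[{"linear": [0, 0, 0], "turn": -7.1}, {"linear": [0, 0, 0], "turn": -7.1}, {"linear": [0, 0, 0], "turn": -7.1}, {"linear": [0, 0, 0], "turn": -7.1}, {"linear": [0, 0, 0], "turn": -7.1}]'

```text
t: 3.78
tcp_pos: [0.4645, 0.0657, 0.1738]
orientation: [178.4, -6.3, 111.5]
ft_force: [0.1, -0.2, 0.1]
width: 0.0854
grip_force: 0.0
```

>>> drive_tool --deltas '[{"linear": [0, 0, 0], "turn": -7.1}, {"linear": [0, 0, 0], "turn": -7.1}, {"linear": [0, 0, 0], "turn": -7.1}, {"linear": [0, 0, 0], "turn": -7.1}, {"linear": [0, 0, 0], "turn": -7.1}]'

```text
t: 4.2
tcp_pos: [0.4645, 0.0657, 0.1738]
orientation: [175.0, -4.2, 147.1]
ft_force: [0.1, -0.2, -0.8]
width: 0.0853
grip_force: 0.0
```

>>> drive_tool --deltas '[{"linear": [0, 0, 0], "turn": -7.1}, {"linear": [0, 0, 0], "turn": -7.1}, {"linear": [0, 0, 0], "turn": -7.1}, {"linear": [0, 0, 0], "turn": -7.1}, {"linear": [0, 0, 0], "turn": -7.1}]'

```text
t: 4.62
tcp_pos: [0.4645, 0.0657, 0.1738]
orientation: [173.5, -0.5, -177.5]
ft_force: [-0.1, 0.1, -0.2]
width: 0.0855
grip_force: 0.0
```

>>> drive_tool --deltas '[{"linear": [0, 0, 0], "turn": -7.1}, {"linear": [0, 0, 0], "turn": -7.1}, {"linear": [0, 0, 0], "turn": -7.1}, {"linear": [0, 0, 0], "turn": -7.1}, {"linear": [0, 0, 0], "turn": -7.1}]'

```text
t: 5.03
tcp_pos: [0.4645, 0.0657, 0.1738]
orientation: [174.4, 3.3, -142.2]
ft_force: [0.4, -0.5, -0.4]
width: 0.0858
grip_force: 0.0
```

>>> drive_tool --deltas '[{"linear": [0, 0, 0], "turn": -7.1}, {"linear": [0, 0, 0], "turn": -7.1}, {"linear": [0, 0, 0], "turn": -7.1}, {"linear": [0, 0, 0], "turn": -7.1}, {"linear": [0, 0, 0], "turn": -7.1}]'

```text
t: 5.45
tcp_pos: [0.4646, 0.0657, 0.1738]
orientation: [177.4, 6.0, -106.7]
ft_force: [0.3, -1.0, -0.2]
width: 0.0848
grip_force: 0.0
```

>>> drive_tool --deltas '[{"linear": [0, 0, 0], "turn": -7.1}, {"linear": [0, 0, 0], "turn": -7.1}, {"linear": [0, 0, 0], "turn": -7.1}, {"linear": [0, 0, 0], "turn": -7.1}, {"linear": [0, 0, 0], "turn": -7.1}]'

```text
t: 5.87
tcp_pos: [0.4645, 0.0657, 0.1738]
orientation: [-178.7, 6.4, -71.0]
ft_force: [-0.8, 0.1, -0.2]
width: 0.0855
grip_force: 0.0
```

>>> drive_tool --deltas '[{"linear": [0, 0, 0], "turn": -7.1}, {"linear": [0, 0, 0], "turn": -7.1}, {"linear": [0, 0, 0], "turn": -7.1}, {"linear": [0, 0, 0], "turn": -7.1}, {"linear": [0, 0, 0], "turn": -7.1}]'

```text
t: 6.28
tcp_pos: [0.4645, 0.0657, 0.1738]
orientation: [-175.2, 4.4, -35.4]
ft_force: [0.4, -0.9, 0.2]
width: 0.0851
grip_force: 0.0
```

```bash
python3 - <<'E'
from h import *
s=monitor.observe();print(s['t'],s['qpos'].round(2),s['tcp_pos'],s['orientation'])
E
```

```text
6.2833 [   3.45    6.16  -25.48   58.78    6.52 -141.01] [0.46452616 0.06569006 0.17379937] [-175.18511669    4.42554185  -35.37858581]
```

>>> drive_tool --deltas '[{"linear": [0, 0, 0], "turn": -7.1}, {"linear": [0, 0, 0], "turn": -7.1}, {"linear": [0, 0, 0], "turn": -7.1}, {"linear": [0, 0, 0], "turn": -7.1}, {"linear": [0, 0, 0], "turn": -7.1}]'

```text
t: 6.7
tcp_pos: [0.4645, 0.0657, 0.1738]
orientation: [-173.5, 0.8, -0.0]
ft_force: [0.8, -0.3, -0.3]
width: 0.0856
grip_force: 0.0
```

>>> drive_tool --deltas '[{"linear": [0, 0, 0], "turn": -3}, {"linear": [0, 0, 0], "turn": -2}, {"linear": [0, 0, 0], "turn": -2}, {"linear": [0, 0, 0], "turn": 0}, {"linear": [0, 0, 0], "turn": 0}]'

```text
t: 7.12
tcp_pos: [0.4626, 0.0804, 0.1736]
orientation: [-174.1, 0.1, 5.6]
ft_force: [-0.3, 0.2, -0.9]
width: 0.0848
grip_force: 0.0
```

```bash
python3 - <<'E'
from h import *
s=monitor.observe();print(s['t'],s['qpos'].round(2),s['tcp_pos'],s['orientation'])
E
```

```text
7.1167 [   5.73    5.95  -25.69   58.46    5.87 -179.9 ] [0.46258484 0.08040006 0.17356379] [-1.74133062e+02  1.09448253e-01  5.62793744e+00]
```

>>> drive_tool --deltas '[{"linear": [0, 3, 0], "turn": 0}, {"linear": [0, 3, 0], "turn": 0}, {"linear": [0, 3, 0], "turn": 0}, {"linear": [0, 3, 0], "turn": 0}, {"linear": [0, 3, 0], "turn": 0}]'

```text
t: 7.53
tcp_pos: [0.468, 0.0067, 0.1618]
orientation: [-178.2, 0.2, -0.5]
ft_force: [-0.1, -0.0, -0.1]
width: 0.0855
grip_force: 0.0
```

```bash
python3 - <<'E'
from h import *
s=monitor.observe();print(s['t'],s['qpos'].round(2),s['tcp_pos'],s['orientation'])
E
```

```text
7.5333 [  -0.47    6.43  -26.56   57.19    1.83 -179.94] [0.46798249 0.0067321  0.16176048] [-178.1740822     0.18782209   -0.52703275]
```

>>> drive_tool --deltas '[{"linear": [0, 3, 0], "turn": 0}, {"linear": [0, 3, 0], "turn": 0}, {"linear": [0, 0, 0], "turn": 0}, {"linear": [0, 0, 0], "turn": 0}, {"linear": [0, 0, 0], "turn": 0}]'

```text
t: 7.95
tcp_pos: [0.4684, -0.02, 0.1606]
orientation: [-179.6, 0.2, -2.8]
ft_force: [-0.3, -0.2, 0.2]
width: 0.0851
grip_force: 0.0
```

```bash
python3 - <<'E'
from h import *
s=monitor.observe();print(s['t'],s['qpos'].round(2),s['tcp_pos'],s['orientation'])
E
```

```text
7.95 [  -2.69    6.55  -26.56   57.06    0.35 -179.94] [ 0.46835544 -0.02001808  0.16061661] [-1.79649433e+02  1.70007254e-01 -2.75242764e+00]
```

>>> drive_tool --deltas '[{"linear": [0, 1.4, 0], "turn": 0}, {"linear": [0, 0, -1], "turn": 6.75}, {"linear": [0, 0, -1], "turn": 6.75}, {"linear": [0, 0, -1], "turn": 6.75}, {"linear": [0, 0, -1], "turn": 6.75}]'

```text
t: 8.37
tcp_pos: [0.4681, -0.0265, 0.2009]
orientation: [179.9, 0.1, -30.6]
ft_force: [0.7, -0.8, 0.3]
width: 0.0855
grip_force: 0.0
```

>>> drive_tool --deltas '[{"linear": [0, 0, -1], "turn": 6.75}, {"linear": [0, 0, 0], "turn": 6.75}, {"linear": [0, 0, 0], "turn": 6.75}, {"linear": [0, 0, 0], "turn": 6.75}, {"linear": [0, 0, 0], "turn": 6.75}]'

```text
t: 8.78
tcp_pos: [0.4683, -0.0265, 0.2106]
orientation: [179.8, 0.0, -64.3]
ft_force: [-0.3, -0.3, -0.1]
width: 0.0852
grip_force: 0.0
```

>>> drive_tool --deltas '[{"linear": [0, 0, 0], "turn": 6.75}, {"linear": [0, 0, 0], "turn": 6.75}, {"linear": [0, 0, 0], "turn": 6.75}, {"linear": [0, 0, 0], "turn": 6.75}, {"linear": [0, 0, 0], "turn": 6.75}]'

```text
t: 9.2
tcp_pos: [0.4682, -0.0265, 0.2105]
orientation: [179.8, -0.1, -98.1]
ft_force: [0.4, 0.2, -0.3]
width: 0.0856
grip_force: 0.0
```

>>> drive_tool --deltas '[{"linear": [0, 0, 0], "turn": 6.75}, {"linear": [0, 0, 0], "turn": 6.75}, {"linear": [0, 0, 0], "turn": 6.75}, {"linear": [0, 0, 0], "turn": 6.75}, {"linear": [0, 0, 0], "turn": 6.75}]'

```text
t: 9.62
tcp_pos: [0.4682, -0.0265, 0.2105]
orientation: [179.9, -0.2, -131.8]
ft_force: [-0.1, 0.1, -0.0]
width: 0.0852
grip_force: 0.0
```

>>> drive_tool --deltas '[{"linear": [0, 0, 0], "turn": 6.75}, {"linear": [0, 0, 0], "turn": 6.75}, {"linear": [0, 0, 0], "turn": 6.75}, {"linear": [0, 0, 0], "turn": 6.75}, {"linear": [0, 0, 0], "turn": 6.75}]'

```text
t: 10.03
tcp_pos: [0.4682, -0.0265, 0.2105]
orientation: [-180.0, -0.2, -165.6]
ft_force: [0.1, 0.2, 0.2]
width: 0.0855
grip_force: 0.0
```

>>> drive_tool --deltas '[{"linear": [0, 0, 0], "turn": 6.75}, {"linear": [0, 0, 0], "turn": 6.75}, {"linear": [0, 0, 0], "turn": 6.75}, {"linear": [0, 0, 0], "turn": 6.75}, {"linear": [0, 0, 0], "turn": 6.75}]'

```text
t: 10.45
tcp_pos: [0.4682, -0.0265, 0.2105]
orientation: [-179.9, -0.1, 160.7]
ft_force: [-0.3, 0.4, 0.2]
width: 0.0852
grip_force: 0.0
```

>>> drive_tool --deltas '[{"linear": [0, 0, 0], "turn": 6.75}, {"linear": [0, 0, 0], "turn": 6.75}, {"linear": [0, 0, 0], "turn": 6.75}, {"linear": [0, 0, 0], "turn": 6.75}, {"linear": [0, 0, 0], "turn": 6.75}]'

```text
t: 10.87
tcp_pos: [0.4682, -0.0265, 0.2105]
orientation: [-179.8, -0.1, 126.9]
ft_force: [0.0, -0.4, 0.4]
width: 0.0853
grip_force: 0.0
```

>>> drive_tool --deltas '[{"linear": [0, 0, 0], "turn": 6.75}, {"linear": [0, 0, 0], "turn": 6.75}, {"linear": [0, 0, 0], "turn": 6.75}, {"linear": [0, 0, 0], "turn": 6.75}, {"linear": [0, 0, 0], "turn": 6.75}]'

```text
t: 11.28
tcp_pos: [0.4682, -0.0265, 0.2105]
orientation: [-179.8, 0.0, 93.2]
ft_force: [-0.3, -0.2, -0.1]
width: 0.0852
grip_force: 0.0
```

```bash
python3 - <<'E'
from h import *
s=monitor.observe();print(s['t'],s['qpos'].round(2),s['tcp_pos'],s['orientation'])
rows(s['tcp_pos'],yaw(s),[(.5365,-.182,.21,94,5)])
E
```

```text
11.2833 [-3.190e+00  4.630e+00 -2.190e+01  6.364e+01 -6.000e-02  8.364e+01] [ 0.46818927 -0.02647707  0.210506  ] [-1.79818970e+02  4.05406746e-02  9.31612202e+01]
[np.float64(-3.18), np.float64(1.19), np.float64(0.01)] -0.17 ; [np.float64(-3.18), np.float64(1.18), np.float64(0.01)] -0.17 ; [np.float64(-3.19), np.float64(1.17), np.float64(0.01)] -0.17 ; [np.float64(-3.19), np.float64(1.16), np.float64(0.01)] -0.17 ; [np.float64(-3.19), np.float64(1.16), np.float64(0.01)] -0.17 ;
```

Tilt is down to 0.2°. Now the pin view, then the plate view.

>>> drive_tool --deltas '[{"linear": [-3.3, 1.2, 0], "turn": -0.2}, {"linear": [-3.3, 1.2, 0], "turn": -0.2}, {"linear": [-3.2, 1.2, 0], "turn": -0.2}, {"linear": [-3.1, 1.15, 0], "turn": -0.2}, {"linear": [-3, 1.1, 0], "turn": 0}]'

```text
t: 11.7
tcp_pos: [0.5379, -0.1828, 0.2104]
orientation: [-179.8, 0.0, 94.3]
ft_force: [0.4, 0.4, 0.3]
width: 0.085
grip_force: 0.0
```

```bash
python3 - <<'E'
from h import *
s=snap("w3"); rows(s['tcp_pos'],yaw(s),[(.4459,.1373,.138,87,10)])
E
```

```text
[ 0.5389 -0.185   0.2099] [-1.7986e+02  1.3000e-01  9.4070e+01]
[np.float64(3.28), np.float64(-0.7), np.float64(0.72)] 0.71 ; [np.float64(3.27), np.float64(-0.74), np.float64(0.72)] 0.71 ; [np.float64(3.26), np.float64(-0.78), np.float64(0.72)] 0.71 ; [np.float64(3.25), np.float64(-0.82), np.float64(0.72)] 0.71 ; [np.float64(3.24), np.float64(-0.86), np.float64(0.72)] 0.71 ; [np.float64(3.23), np.float64(-0.9), np.float64(0.72)] 0.71 ; [np.float64(3.22), np.float64(-0.94), np.float64(0.72)] 0.71 ; [np.float64(3.21), np.float64(-0.98), np.float64(0.72)] 0.71 ; [np.float64(3.2), np.float64(-1.02), np.float64(0.72)] 0.71 ; [np.float64(3.18), np.float64(-1.06), np.float64(0.72)] 0.71 ;
```

>>> drive_tool --deltas '[{"linear": [3.3, -0.7, 0.6], "turn": 0.7}, {"linear": [3.3, -0.75, 0.6], "turn": 0.7}, {"linear": [3.3, -0.8, 0.7], "turn": 0.7}, {"linear": [3.3, -0.8, 0.7], "turn": 0.7}, {"linear": [3.3, -0.85, 0.7], "turn": 0.7}]'

```text
t: 12.27
tcp_pos: [0.4885, -0.0163, 0.1772]
orientation: [-179.8, 0.0, 90.8]
ft_force: [0.2, -0.2, -0.3]
width: 0.0854
grip_force: 0.0
```

>>> drive_tool --deltas '[{"linear": [3.2, -0.9, 0.8], "turn": 0.7}, {"linear": [3.2, -0.95, 0.8], "turn": 0.7}, {"linear": [3.2, -1, 0.8], "turn": 0.7}, {"linear": [3.2, -1, 0.8], "turn": 0.7}, {"linear": [3.1, -1, 0.7], "turn": 0.7}]'

```text
t: 12.68
tcp_pos: [0.4411, 0.1431, 0.1382]
orientation: [-179.8, 0.0, 87.3]
ft_force: [-0.0, -0.3, 0.5]
width: 0.0856
grip_force: 0.0
```

```bash
python3 - <<'E'
from h import *
snap("w4")
a=cv2.imread("pics/w3.png");b=cv2.imread("pics/w4.png")
def crop(i,x,y,w,h,s,al):
    c=cv2.resize(i[y:y+h,x:x+w],None,fx=s,fy=s,interpolation=cv2.INTER_CUBIC);c=cv2.convertScaleAbs(c,alpha=al,beta=0)
    for k in range(0,w,20): cv2.putText(c,str(x+k),(k*s,8),0,.3,(0,0,255)); cv2.line(c,(k*s,10),(k*s,14),(0,0,255))
    for k in range(0,h,20): cv2.putText(c,str(y+k),(0,k*s+4),0,.3,(0,0,255))
    return c
cv2.imwrite("pics/w34.png",np.hstack([crop(a,190,20,200,260,2,1.),crop(b,190,20,200,260,2,1.)]))
E
```

```text
[0.44   0.1449 0.1375] [-1.7968e+02 -1.0000e-02  8.7650e+01]
```

View pics/w34.png

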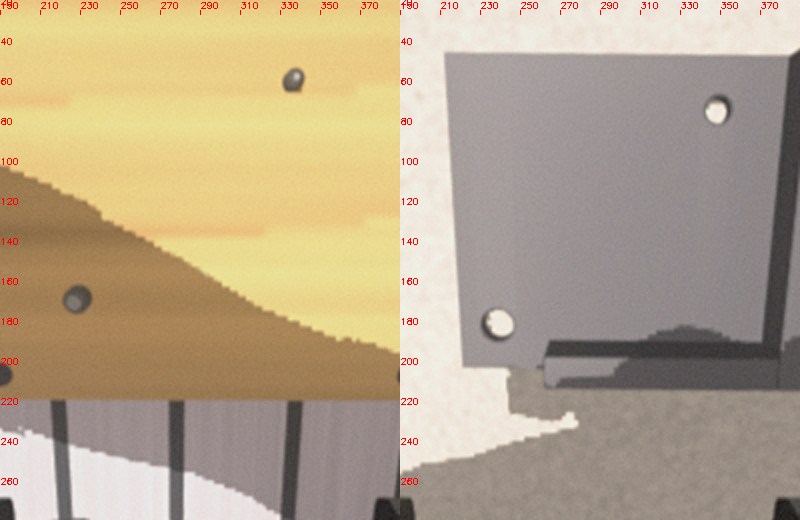

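w3: big pin top at (227,171), small pin top at (338,58). w4: big hole rim centre at (239.2,182), small hole rim at (349,74.8), and the plate's left corner at (212.5,46.5).

```bash
python3 - <<'E'
from h import *
A=cam("wrist",np.load("pics/w3.npz"));B=cam("wrist",np.load("pics/w4.npz"))
h=lambda x,y:np.array([190+x/2,20+y/2])
pin=[(A,(0,0,.014),h(74,302)),(A,(.093,.09,.014),h(296,76)),(A,(0,0,.0065),h(77,299)),(A,(.093,.09,.0065),h(293,80))]
hol=[(B,(-.058,-.045,.01),h(98.5,324)),(B,(.035,.045,.01),h(318,109.5))]
cor=[(B,(-.075,.065,.01),h(44,53)),(B,(-.075,-.065,.01),h(62,366)),(B,(.061,.065,.01),h(389,56))]
for n,o,z in (("pin",pin,.072),("hol",hol,0),("hol+cor",hol+cor,0)):
    v,r=fit(o,z,[.5,0,0]);print(n,v[:2].round(4),np.degrees(v[2]).round(2),r.tolist())
E
```

```text
pin [ 0.4838 -0.1585] 3.9 [[-0.5, 0.5], [0.4, -0.2], [-0.4, 0.5], [0.4, -0.6]]
hol [0.457  0.2085] -2.92 [[-0.7, 0.7], [0.6, -0.4]]
hol+cor [0.4571 0.2082] -3.03 [[-0.7, 0.9], [0.7, 0.1], [-0.2, -0.8], [-0.1, 1.1], [0.2, -0.5]]
```

```bash
python3 - <<'E'
from h import *
s=monitor.observe();rows(s['tcp_pos'],yaw(s),[(.5255,.196,.065,87,5)])
E
```

```text
[np.float64(1.13), np.float64(1.64), np.float64(1.46)] 0.12 ; [np.float64(1.13), np.float64(1.64), np.float64(1.46)] 0.12 ; [np.float64(1.13), np.float64(1.64), np.float64(1.46)] 0.12 ; [np.float64(1.14), np.float64(1.64), np.float64(1.46)] 0.12 ; [np.float64(1.14), np.float64(1.63), np.float64(1.46)] 0.12 ;
```

>>> drive_tool --deltas '[{"linear": [1.4, 2.05, 1.8], "turn": 0.1}, {"linear": [1.4, 2.05, 1.8], "turn": 0.1}, {"linear": [1.4, 2.05, 1.8], "turn": 0.1}, {"linear": [1.4, 2.05, 1.8], "turn": 0}, {"linear": [0, 0, 0], "turn": 0}]'

```text
t: 13.25
tcp_pos: [0.5295, 0.1934, 0.0631]
orientation: [-179.8, 0.1, 87.0]
ft_force: [0.2, -1.0, 0.9]
width: 0.0852
grip_force: 0.0
```

```bash
python3 - <<'E'
from h import *
eyes.read_camera("wrist");eyes.read_camera("wrist");eyes.read_camera("wrist")
s=monitor.observe();print(s['tcp_pos'],s['orientation'],s['qpos'].round(1));rows(s['tcp_pos'],yaw(s),[(.5255,.196,.014,87,5)])
E
```

```text
[0.52692528 0.19188391 0.06617767] [-1.79750919e+02  9.21702317e-02  8.69389258e+01] [ 20.   20.9 -21.4  47.9   0.  113.1]
[np.float64(0.08), np.float64(-0.03), np.float64(1.04)] -0.01 ; [np.float64(0.08), np.float64(-0.03), np.float64(1.04)] -0.01 ; [np.float64(0.08), np.float64(-0.03), np.float64(1.04)] -0.01 ; [np.float64(0.08), np.float64(-0.03), np.float64(1.04)] -0.01 ; [np.float64(0.08), np.float64(-0.03), np.float64(1.04)] -0.01 ;
```

>>> drive_tool --deltas '[{"linear": [0.2, 0, 1.3], "turn": 0}, {"linear": [0.1, 0, 1.3], "turn": 0}, {"linear": [0.1, 0, 1.3], "turn": 0}, {"linear": [0, 0, 1.2], "turn": 0}, {"linear": [0, 0, 0], "turn": 0}]'

```text
t: 13.82
tcp_pos: [0.5257, 0.1954, 0.0145]
orientation: [-179.7, 0.1, 86.9]
ft_force: [-0.5, 0.4, -0.4]
width: 0.0853
grip_force: 0.0
```

>>> drive_tool --deltas '[{"linear": [0, 0, 0], "turn": 0}, {"linear": [0, 0, 0], "turn": 0}, {"linear": [0, 0, 0], "turn": 0}, {"linear": [0, 0, 0], "turn": 0}, {"linear": [0, 0, 0], "turn": 0}]'

```text
t: 14.23
tcp_pos: [0.5281, 0.1969, 0.0159]
orientation: [-179.9, 0.0, 87.0]
ft_force: [-0.0, -0.4, 0.2]
width: 0.0852
grip_force: 0.0
```

>>> drive_tool --deltas '[{"linear": [0, 0, 0], "turn": 0}, {"linear": [0, 0, 0], "turn": 0}, {"linear": [0, 0, 0], "turn": 0}, {"linear": [0, 0, 0], "turn": 0}, {"linear": [0, 0, 0], "turn": 0}]' --gripper 0.8 --newtons 90

```text
t: 14.65
tcp_pos: [0.5276, 0.1968, 0.015]
orientation: [-179.8, 0.0, 87.0]
ft_force: [0.2, -0.2, 0.0]
width: 0.0253
grip_force: 0.0
```

>>> drive_tool --deltas '[{"linear": [0, 0, 0], "turn": 0}, {"linear": [0, 0, 0], "turn": 0}, {"linear": [0, 0, 0], "turn": 0}, {"linear": [0, 0, 0], "turn": 0}, {"linear": [0, 0, 0], "turn": 0}]'

```text
t: 15.07
tcp_pos: [0.5276, 0.1968, 0.0153]
orientation: [-179.8, 0.0, 87.0]
ft_force: [-0.6, -0.1, 4.2]
width: 0.0124
grip_force: 88.8
```

```bash
python3 - <<'E'
from h import *
for i in range(6):
    s=monitor.observe();print(s['tcp_pos'].round(4),s['orientation'].round(2),round(s['width'],4),round(s['grip_force'],1),s['ft_force'].round(1));eyes.read_camera("wrist")
E
```

```text
[0.5276 0.1968 0.0153] [-1.7983e+02  4.0000e-02  8.6960e+01] 0.0124 88.8 [-0.6 -0.1  4.2]
[0.5276 0.1968 0.0153] [-1.7982e+02  4.0000e-02  8.6970e+01] 0.0121 88.8 [-1.9  0.3  5. ]
[0.5276 0.1968 0.0153] [-1.7982e+02  4.0000e-02  8.6970e+01] 0.0126 88.8 [-1.8 -0.4  4.5]
[0.5276 0.1968 0.0153] [-1.7982e+02  4.0000e-02  8.6970e+01] 0.0123 88.8 [-2.1  0.2  4.7]
[0.5276 0.1968 0.0153] [-1.7982e+02  4.0000e-02  8.6970e+01] 0.0125 88.8 [-1.5 -1.   4.7]
[0.5277 0.1968 0.0153] [-1.7983e+02  4.0000e-02  8.6960e+01] 0.0123 88.8 [-1.7  0.8  4.5]
```

Gripped, and the relative estimates from both camera sets agree on the seat: TCP (0.6098, -0.113), yaw 93.95. Lifting now.

>>> drive_tool --deltas '[{"linear": [0, 0, -1], "turn": 0}, {"linear": [0, 0, -2], "turn": 0}, {"linear": [0, 0, -3], "turn": 0}, {"linear": [0, 0, -3], "turn": 0}, {"linear": [0, 0, -3], "turn": 0}]'

```text
t: 15.78
tcp_pos: [0.5274, 0.1965, 0.1362]
orientation: [-179.8, 0.1, 87.0]
ft_force: [0.6, 0.7, -2.2]
width: 0.0124
grip_force: 88.2
```

>>> drive_tool --deltas '[{"linear": [0, 0, -1], "turn": 0}, {"linear": [0, 0, 0], "turn": 0}, {"linear": [0, 0, 0], "turn": 0}, {"linear": [0, 0, 0], "turn": 0}, {"linear": [0, 0, 0], "turn": 0}]'

```text
t: 16.2
tcp_pos: [0.5266, 0.1963, 0.1429]
orientation: [-179.6, 0.1, 87.0]
ft_force: [-0.6, 0.9, -3.1]
width: 0.0122
grip_force: 88.1
```

```bash
python3 - <<'E'
from h import *
s=monitor.observe();print(s['tcp_pos'],s['orientation'],s['width'],s['grip_force'],s['ft_force'],s['moment']);rows(s['tcp_pos'],yaw(s),[(.6098,-.113,.145,93.95,13)])
E
```

```text
[0.52655287 0.19625777 0.14292012] [-1.79624616e+02  1.29599779e-01  8.69634382e+01] 0.012153749678062738 88.12742471694946 [-0.55171133  0.92404154 -3.1030986 ] [-0.01970511 -0.15721847  0.01468632]
[np.float64(-2.34), np.float64(0.77), np.float64(-0.02)] -0.54 ; [np.float64(-2.35), np.float64(0.74), np.float64(-0.02)] -0.54 ; [np.float64(-2.36), np.float64(0.72), np.float64(-0.02)] -0.54 ; [np.float64(-2.36), np.float64(0.7), np.float64(-0.02)] -0.54 ; [np.float64(-2.37), np.float64(0.68), np.float64(-0.02)] -0.54 ; [np.float64(-2.37), np.float64(0.65), np.float64(-0.02)] -0.54 ; [np.float64(-2.38), np.float64(0.63), np.float64(-0.02)] -0.54 ; [np.float64(-2.39), np.float64(0.61), np.float64(-0.02)] -0.54 ; [np.float64(-2.39), np.float64(0.59), np.float64(-0.02)] -0.54 ; [np.float64(-2.4), np.float64(0.57), np.float64(-0.02)] -0.54 ; [np.float64(-2.4), np.float64(0.54), np.float64(-0.02)] -0.54 ; [np.float64(-2.41), np.float64(0.52), np.float64(-0.02)] -0.54 ; [np.float64(-2.41), np.float64(0.5), np.float64(-0.02)] -0.54 ;
```

>>> drive_tool --deltas '[{"linear": [-1.4, 0.5, 0], "turn": -0.5}, {"linear": [-2.8, 0.9, 0], "turn": -0.6}, {"linear": [-2.8, 0.85, 0], "turn": -0.6}, {"linear": [-2.8, 0.8, 0], "turn": -0.6}, {"linear": [-2.8, 0.8, 0], "turn": -0.6}]'

```text
t: 16.62
tcp_pos: [0.5616, 0.0684, 0.1433]
orientation: [-179.7, 0.1, 89.9]
ft_force: [-0.0, -0.8, -2.5]
width: 0.0123
grip_force: 88.2
```

>>> drive_tool --deltas '[{"linear": [-2.8, 0.75, 0], "turn": -0.6}, {"linear": [-2.8, 0.7, 0], "turn": -0.6}, {"linear": [-2.8, 0.7, 0], "turn": -0.6}, {"linear": [-2.8, 0.7, 0], "turn": -0.6}, {"linear": [-2.8, 0.6, 0], "turn": -0.6}]'

```text
t: 17.03
tcp_pos: [0.5988, -0.071, 0.1431]
orientation: [-179.7, -0.0, 92.9]
ft_force: [0.5, 0.5, -2.6]
width: 0.0124
grip_force: 88.2
```

>>> drive_tool --deltas '[{"linear": [-2.6, 0.6, 0], "turn": -0.6}, {"linear": [-1.6, 0.3, 0], "turn": -0.5}, {"linear": [0, 0, 0], "turn": 0}, {"linear": [0, 0, 0], "turn": 0}, {"linear": [0, 0, 0], "turn": 0}]'

```text
t: 17.45
tcp_pos: [0.6099, -0.1105, 0.1437]
orientation: [-179.7, -0.0, 94.0]
ft_force: [-0.3, 0.0, -2.0]
width: 0.0119
grip_force: 88.2
```

>>> drive_tool --deltas '[{"linear": [0, 0, 0], "turn": 0}, {"linear": [0, 0, 0], "turn": 0}, {"linear": [0, 0, 0], "turn": 0}, {"linear": [0, 0, 0], "turn": 0}, {"linear": [0, 0, 0], "turn": 0}]'

```text
t: 17.87
tcp_pos: [0.611, -0.1107, 0.1452]
orientation: [-179.8, 0.0, 94.0]
ft_force: [0.5, -0.5, -1.3]
width: 0.0122
grip_force: 88.2
```

```bash
python3 - <<'E'
from h import *
s=snap("w5"); P=cam("wrist",s); rows(s['tcp_pos'],yaw(s),[(.6098,-.113,.115,93.95,3)])
im=cv2.imread("pics/w5.png"); cv2.imwrite("pics/w5b.png",cv2.convertScaleAbs(cv2.resize(im,(784,588),interpolation=cv2.INTER_CUBIC),alpha=1.2))
E
```

```text
[ 0.611  -0.1109  0.1452] [-1.7983e+02  2.0000e-02  9.3990e+01]
[np.float64(-0.07), np.float64(-0.04), np.float64(1.01)] 0.01 ; [np.float64(-0.07), np.float64(-0.04), np.float64(1.01)] 0.01 ; [np.float64(-0.07), np.float64(-0.04), np.float64(1.01)] 0.01 ;
```

View pics/w5b.png

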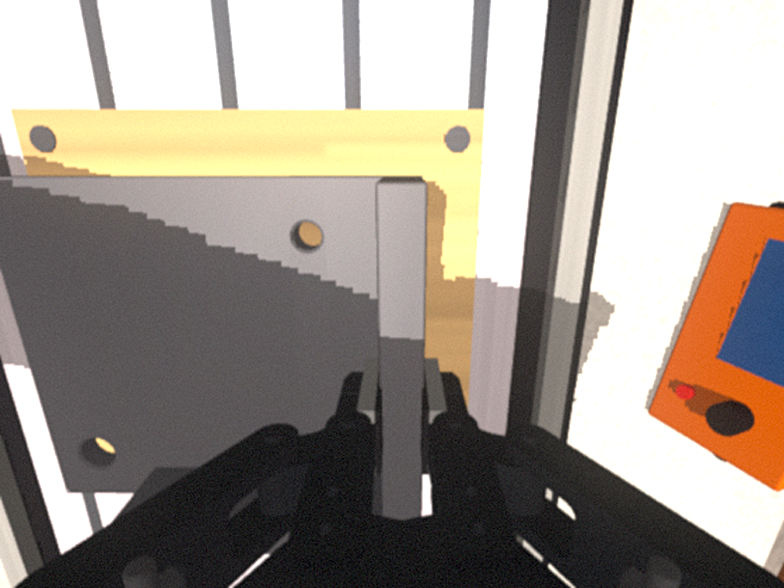

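w5: the small hole rim is centred at about (307,235.5) and the big hole at about (98.5,450) in the 1.4x view. Neither hole shows its pin yet.

```bash
python3 - <<'E'
from h import *
P=cam("wrist",np.load("pics/w5.npz"))
hol=[(P,(0,0,.01),np.array([98.5,450])/1.4),(P,(.093,.09,.01),np.array([307,235.5])/1.4)]
co=[(P,(.133,.11,.04),np.array([425,180])/1.4),(P,(.119,.11,.04),np.array([378,180])/1.4)]
for o in (hol,hol+co):
    v,r=fit(o,.1299,[.48,-.15,0.07]);print("big hole",v[:2].round(4),np.degrees(v[2]).round(2),r.tolist())
# where the big hole should be in truth from grip geometry
a=np.radians(3.99);R=np.array([[np.cos(a),-np.sin(a)],[np.sin(a),np.cos(a)]])
for g in (-.0062,-.0078): print(np.array([.611,-.1109])+R@[-.058-.068,-.045-g])
E
```

```text
big hole [ 0.4889 -0.1555] 4.2 [[-0.9, 2.8], [0.7, -0.7]]
big hole [ 0.4885 -0.1557] 4.05 [[-1.5, 3.0], [0.4, 0.1], [3.4, -0.3], [-0.9, -0.2]]
[ 0.48800519 -0.15837333]
[ 0.48789386 -0.15677721]
```

```bash
python3 - <<'E'
from h import *
s=monitor.observe();print(s['tcp_pos'],s['orientation'])
S=cam("scene");D=cam("side")
a=eyes.read_camera("scene");b=eyes.read_camera("side");cv2.imwrite("pics/s6.png",a[:,:,::-1]);cv2.imwrite("pics/d6.png",b[:,:,::-1])
c=proj(S,[.54,-.11,.14]).astype(int);d=proj(D,[.54,-.11,.14]).astype(int);print(c,d)
def crop(i,x,y,w,h,sc):
    q=cv2.convertScaleAbs(cv2.resize(i[y:y+h,x:x+w,::-1],None,fx=sc,fy=sc,interpolation=cv2.INTER_CUBIC),alpha=1.5,beta=15)
    for k in range(0,w,20): cv2.putText(q,str(x+k),(k*sc,8),0,.3,(0,0,255)); cv2.line(q,(k*sc,10),(k*sc,14),(0,0,255))
    for k in range(0,h,20): cv2.putText(q,str(y+k),(0,k*sc+4),0,.3,(0,0,255))
    return q
print(c-[50,55],d-[50,70]); cv2.imwrite("pics/sd6.png",np.hstack([crop(a,c[0]-50,c[1]-55,100,140,4),crop(b,d[0]-50,d[1]-70,100,140,4)]))
E
```

```text
[ 0.61095821 -0.11099444  0.14517665] [-1.79828512e+02  2.21847791e-02  9.39771288e+01]
[193 195] [279 254]
[143 140] [229 184]
```

View pics/sd6.png

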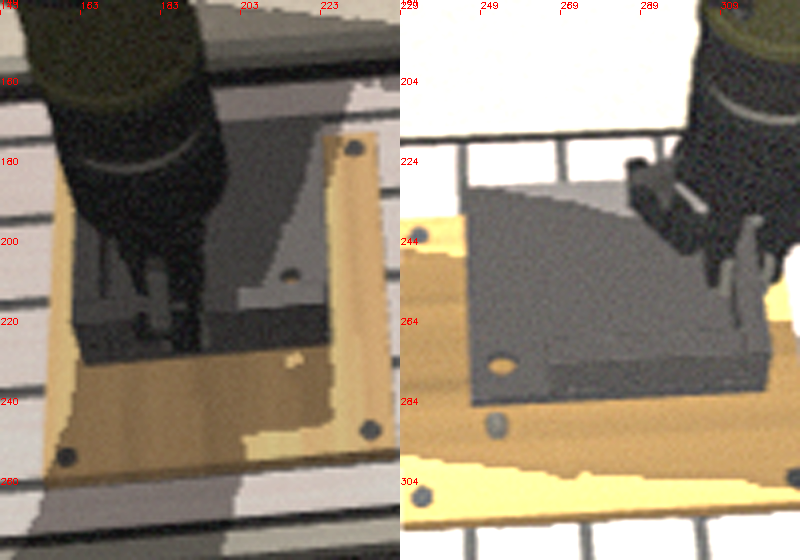

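Side view: the big hole is at (254.2,275.5) with the big pin at (253.2,290.2) below it. Scene view: the small hole is at (215.8,208.5), and the fence's bottom corners are at (164.2,231) and (225,226.2).

```bash
python3 - <<'E'
from h import *
S=cam("scene");D=cam("side")
s=lambda x,y:np.array([143+x/4,140+y/4]); d=lambda x,y:np.array([229+(x-400)/4,184+y/4])
sc=[(S,(.093,.09,.01),s(291,274)),(S,(.133,.11,0),s(328,345)),(S,(.133,-.02,0),s(85,364)),(S,(.133,.11,.04),s(329,290))]
si=[(D,(0,0,.01),d(501,366)),(D,(-.017,.11,.01),d(468,188)),(D,(-.017,-.02,.0),d(471,404)),(D,(.133,-.02,0),d(765,390))]
for n,o in (("S",sc),("D",si),("both",sc+si)):
    v,r=fit(o,.1299,[.48,-.15,0.07]);print(n,v[:2].round(4),np.degrees(v[2]).round(2),r.tolist())
E
```

```text
S [ 0.4887 -0.1576] 4.24 [[-0.1, -0.4], [1.3, -0.8], [-0.1, 0.0], [-0.8, 2.2]]
D [ 0.4901 -0.1577] 3.68 [[0.4, -1.4], [-1.1, -0.7], [-0.1, 0.8], [0.5, 0.8]]
both [ 0.4896 -0.1579] 4.32 [[-0.2, -0.1], [1.2, -0.5], [-0.2, 0.4], [-0.8, 2.5], [0.2, -1.3], [-1.9, -0.5], [-0.2, 0.9], [0.2, 0.2]]
```

>>> drive_tool --deltas '[{"linear": [-0.1, -0.1, 0.7], "turn": 0}, {"linear": [-0.1, -0.1, 0.9], "turn": 0}, {"linear": [0, -0.05, 0.9], "turn": 0}, {"linear": [0, 0, 0.8], "turn": 0}, {"linear": [0, 0, 0.4], "turn": 0}]'

```text
t: 18.53
tcp_pos: [0.6071, -0.1132, 0.1058]
orientation: [-179.7, -0.0, 94.0]
ft_force: [-0.6, -0.1, -2.5]
width: 0.0129
grip_force: 88.0
```

>>> drive_tool --deltas '[{"linear": [0, 0, 0], "turn": 0}, {"linear": [0, 0, 0], "turn": 0}, {"linear": [0, 0, 0], "turn": 0}, {"linear": [0, 0, 0], "turn": 0}, {"linear": [0, 0, 0], "turn": 0}]'

```text
t: 18.95
tcp_pos: [0.6089, -0.1134, 0.1086]
orientation: [-179.9, 0.0, 94.0]
ft_force: [-0.3, 0.4, -3.3]
width: 0.0123
grip_force: 88.0
```

```bash
python3 - <<'E'
from h import *
b=eyes.read_camera("side");a=eyes.read_camera("scene")
s=snap("w7");w=cv2.imread("pics/w7.png")
print(s['ft_force'])
cv2.imwrite("pics/d7.png",b[:,:,::-1]);cv2.imwrite("pics/s7.png",a[:,:,::-1])
def crop(i,x,y,w,h,sc,al):
    q=cv2.convertScaleAbs(cv2.resize(i[y:y+h,x:x+w],None,fx=sc,fy=sc,interpolation=cv2.INTER_CUBIC),alpha=al,beta=15)
    cv2.putText(q,f"{x},{y}x{sc}",(0,8),0,.3,(0,0,255)); return q
A=crop(w,195,140,50,50,5,1.3);B=crop(w,45,295,50,50,5,2.2);C=crop(b[:,:,::-1],230,255,50,50,5,1.8);E=crop(a[:,:,::-1],195,195,50,50,5,1.8)
cv2.imwrite("pics/m7.png",np.vstack([np.hstack([A,B]),np.hstack([C,E])]))
P=cam("wrist",s);print(proj(P,[.4865,-.159,.086]))
E
```

```text
[ 0.6086 -0.1134  0.1083] [-1.7984e+02  3.0000e-02  9.3960e+01]
[-0.85715898 -0.04241425 -2.20880625]
[ 88.06976208 307.90123862]
```

View pics/m7.png

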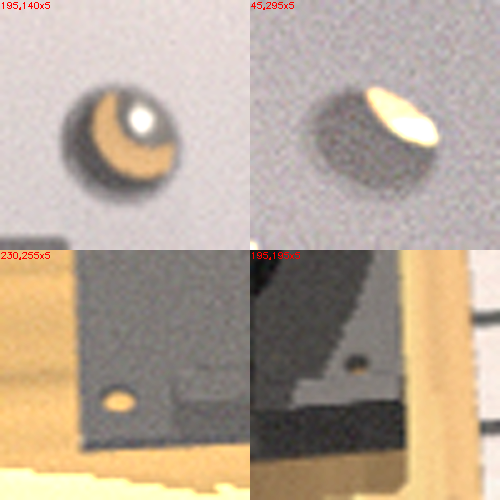

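Wrist crop: the small pin's bright top at (141,120) shows through the small hole, whose rim is centred at (122,143). In the side view the big hole is at (119,402) of its crop. I'll turn this into an offset.

```bash
python3 - <<'E'
from h import *
P=cam("wrist",np.load("pics/w7.npz"));D=cam("side");S=cam("scene")
def ray(p,u,z):
    R=np.array(p['R']);d=R.T@[(u[0]-p['cx'])/p['fx'],(u[1]-p['cy'])/p['fy'],1];C=-R.T@p['t'];return C+d*(z-C[2])/d[2]
h=ray(P,(195+122/5,140+143/5),.103); k=ray(P,(195+141/5,140+120/5),.086)
print("small hole",h.round(4),"pin",k.round(4),"move",(k-h).round(4))
b=ray(P,(45+122/5,295+141/5),.103);print("big hole wrist",b.round(4))
# side: big hole lit centre vs pin
bs=ray(D,(230+119/5,255+(402-250)/5),.103-.0);print("big hole side",bs.round(4),"pin side",ray(D,(253.25,290.25),.079).round(4))
ss=ray(S,(195+(357-250)/5,195+(364-250)/5),.103);print("small hole scene",ss.round(4),"pin scene",ray(S,(217.5,224),.079).round(4))
a=np.radians(3.96);R=np.array([[np.cos(a),-np.sin(a)],[np.sin(a),np.cos(a)]])
print("geom small",np.array([.6086,-.1134])+R@[.035-.068,.045+.007],"geom big",np.array([.6086,-.1134])+R@[-.126,-.038])
E
```

```text
small hole [ 0.5724 -0.0619  0.103 ] pin [ 0.5709 -0.0625  0.086 ] move [-0.0016 -0.0006 -0.017 ]
big hole wrist [ 0.4866 -0.1572  0.103 ]
big hole side [ 0.4879 -0.1629  0.103 ] pin side [ 0.4863 -0.1612  0.079 ]
small hole scene [ 0.5746 -0.0633  0.103 ] pin scene [ 0.575  -0.0634  0.079 ]
geom small [ 0.57208767 -0.06380313] geom big [ 0.48552511 -0.16001084]
```

>>> drive_tool --deltas '[{"linear": [-0.03, -0.13, 0.2], "turn": 0}, {"linear": [0, 0, 0.3], "turn": 0}, {"linear": [0, 0, 0.3], "turn": 0}, {"linear": [0, 0, 0.2], "turn": 0}, {"linear": [0, 0, 0], "turn": 0}]'

```text
t: 19.62
tcp_pos: [0.6066, -0.1136, 0.0972]
orientation: [-179.7, 0.0, 94.0]
ft_force: [0.4, -0.9, -2.3]
width: 0.012
grip_force: 88.1
```

>>> drive_tool --deltas '[{"linear": [0, 0, 0.1], "turn": 0}, {"linear": [0, 0, 0.1], "turn": 0}, {"linear": [0, 0, 0.1], "turn": 0}, {"linear": [0, 0, 0], "turn": 0}, {"linear": [0, 0, 0], "turn": 0}]'

```text
t: 20.03
tcp_pos: [0.6071, -0.1137, 0.095]
orientation: [-179.8, 0.0, 94.0]
ft_force: [0.5, -0.3, -3.1]
width: 0.0122
grip_force: 88.1
```

```bash
python3 - <<'E'
from h import *
s=monitor.observe();print(s['tcp_pos'],s['orientation'],s['ft_force'],s['moment'],s['width'])
E
```

```text
[ 0.60711176 -0.11371856  0.09503905] [-1.79815114e+02  1.98478222e-02  9.39640576e+01] [ 0.52202083 -0.34125271 -3.10388394] [ 0.01500067 -0.13112647  0.00409816] 0.012194969446067265
```

>>> drive_tool --deltas '[{"linear": [0, 0, 0.15], "turn": 0}, {"linear": [0, 0, 0.15], "turn": 0}, {"linear": [0, 0, 0.1], "turn": 0}, {"linear": [0, 0, 0.05], "turn": 0}, {"linear": [0, 0, 0], "turn": 0}]'

```text
t: 20.45
tcp_pos: [0.607, -0.1137, 0.0903]
orientation: [-179.8, 0.0, 94.0]
ft_force: [0.5, -0.1, -2.5]
width: 0.0125
grip_force: 88.1
```

>>> drive_tool --deltas '[{"linear": [0, 0, 0.1], "turn": 0}, {"linear": [0, 0, 0.1], "turn": 0}, {"linear": [0, 0, 0.1], "turn": 0}, {"linear": [0, 0, 0], "turn": 0}, {"linear": [0, 0, 0], "turn": 0}]'

```text
t: 20.87
tcp_pos: [0.6071, -0.1137, 0.0875]
orientation: [-179.8, 0.0, 94.0]
ft_force: [0.6, -0.2, -3.7]
width: 0.0124
grip_force: 88.3
```

```bash
python3 - <<'E'
from h import *
s=monitor.observe();print(s['tcp_pos'],s['orientation'],s['ft_force'],s['moment'],s['width'])
E
```

```text
[ 0.60707683 -0.11370288  0.08749389] [-1.79810979e+02  1.94619201e-02  9.39661560e+01] [ 0.55265515 -0.208075   -3.6672798 ] [ 0.02567695 -0.14968776 -0.0177579 ] 0.01240773727339139
```

>>> drive_tool --deltas '[{"linear": [0, 0, 0.07], "turn": 0}, {"linear": [0, 0, 0.05], "turn": 0}, {"linear": [0, 0, 0.03], "turn": 0}, {"linear": [0, 0, 0], "turn": 0}, {"linear": [0, 0, 0], "turn": 0}]'

```text
t: 21.28
tcp_pos: [0.6072, -0.1137, 0.0873]
orientation: [-179.9, 0.0, 94.0]
ft_force: [-2.3, 1.3, 7.2]
width: 0.0125
grip_force: 89.6
```

The plate has reached the board at exactly the expected height. Releasing and raising.

>>> drive_tool --deltas '[{"linear": [0, 0, 0], "turn": 0}, {"linear": [0, 0, 0], "turn": 0}, {"linear": [0, 0, 0], "turn": 0}, {"linear": [0, 0, 0], "turn": 0}, {"linear": [0, 0, 0], "turn": 0}]' --gripper 5

```text
t: 21.7
tcp_pos: [0.6071, -0.1137, 0.086]
orientation: [-179.8, 0.0, 94.0]
ft_force: [1.1, 0.0, 0.4]
width: 0.0503
grip_force: 0.0
```

>>> drive_tool --deltas '[{"linear": [0, 0, -0.5], "turn": 0}, {"linear": [0, 0, -2], "turn": 0}, {"linear": [0, 0, -3], "turn": 0}, {"linear": [0, 0, -3], "turn": 0}, {"linear": [0, 0, -2], "turn": 0}]'

```text
t: 22.12
tcp_pos: [0.6083, -0.1138, 0.1942]
orientation: [-180.0, 0.1, 94.0]
ft_force: [1.1, 0.9, 0.4]
width: 0.0499
grip_force: 0.0
```

```bash
python3 - <<'E'
from h import *
s=monitor.observe();print(s['t'],s['tcp_pos'],s['orientation'],s['width'])
# angle_leg: fixed-camera est (.6591,.2032,-6.71) 
a=np.radians(-6.7);print("leg",.6591-.021*np.cos(a),.2032-.021*np.sin(a))
rows(s['tcp_pos'],yaw(s),[(.638,.21,.16,83.3,9)])
E
```

```text
22.1167 [ 0.60826676 -0.11383797  0.19421311] [-1.79960285e+02  6.06530810e-02  9.39658396e+01] 0.049931131722791
leg 0.6382434163596918 0.20565008547908598
[np.float64(3.57), np.float64(0.58), np.float64(0.38)] 1.19 ; [np.float64(3.58), np.float64(0.5), np.float64(0.38)] 1.19 ; [np.float64(3.59), np.float64(0.43), np.float64(0.38)] 1.19 ; [np.float64(3.6), np.float64(0.36), np.float64(0.38)] 1.19 ; [np.float64(3.6), np.float64(0.28), np.float64(0.38)] 1.19 ; [np.float64(3.61), np.float64(0.21), np.float64(0.38)] 1.19 ; [np.float64(3.61), np.float64(0.13), np.float64(0.38)] 1.19 ; [np.float64(3.61), np.float64(0.06), np.float64(0.38)] 1.19 ; [np.float64(3.61), np.float64(-0.02), np.float64(0.38)] 1.19 ;
```

>>> drive_tool --deltas '[{"linear": [3.5, 0.6, 0.4], "turn": 1.2}, {"linear": [3.5, 0.5, 0.4], "turn": 1.2}, {"linear": [3.5, 0.45, 0.4], "turn": 1.2}, {"linear": [3.6, 0.4, 0.4], "turn": 1.2}, {"linear": [3.6, 0.3, 0.4], "turn": 1.2}]'

```text
t: 22.53
tcp_pos: [0.6252, 0.0654, 0.1713]
orientation: [-179.9, 0.0, 87.9]
ft_force: [1.0, -0.5, -0.5]
width: 0.0498
grip_force: 0.0
```

>>> drive_tool --deltas '[{"linear": [3.6, 0.2, 0.5], "turn": 1.2}, {"linear": [3.6, 0.15, 1], "turn": 1.2}, {"linear": [3.6, 0.1, 1.5], "turn": 1.2}, {"linear": [3.3, 0, 1.5], "turn": 1.1}, {"linear": [0, 0, 1], "turn": 0}]'

```text
t: 22.95
tcp_pos: [0.6385, 0.2105, 0.1146]
orientation: [-179.8, -0.1, 83.6]
ft_force: [-0.8, 0.5, -0.2]
width: 0.0498
grip_force: 0.0
```

>>> drive_tool --deltas '[{"linear": [0, 0, 0], "turn": 0}, {"linear": [0, 0, 0], "turn": 0}, {"linear": [0, 0, 0], "turn": 0}, {"linear": [0, 0, 0], "turn": 0}, {"linear": [0, 0, 0], "turn": 0}]'

```text
t: 23.37
tcp_pos: [0.6395, 0.2032, 0.117]
orientation: [-179.9, 0.0, 83.2]
ft_force: [0.1, 0.4, -0.1]
width: 0.0499
grip_force: 0.0
```

```bash
python3 - <<'E'
from h import *
s=snap("w8");w=cv2.imread("pics/w8.png");S=cam("scene");P=cam("wrist",s)
b=eyes.read_camera("scene")[:,:,::-1]; cv2.imwrite("pics/s8.png",b)
c=proj(S,[.54,-.11,.08]).astype(int);x,y=c[0]-50,c[1]-45
A=cv2.convertScaleAbs(cv2.resize(b[y:y+90,x:x+100],None,fx=3,fy=3,interpolation=cv2.INTER_CUBIC),alpha=1.5)
print(x,y,A.shape)
B=cv2.resize(w,(490,368)); B=np.vstack([B,np.zeros((2,490,3),np.uint8)])[:370]
A=np.vstack([A,np.zeros((100,300,3),np.uint8)])
cv2.imwrite("pics/m8.png",np.hstack([B,A])); rows(s['tcp_pos'],yaw(s),[(.6382,.2057,.016,83.3,5)])
for q in [(-.029,0,0),(-.021,.03,.05),(-.021,-.03,.05)]:
    a=np.radians(-6.7);print(proj(P,[.6591+np.cos(a)*q[0]-np.sin(a)*q[1],.2032+np.sin(a)*q[0]+np.cos(a)*q[1],q[2]])*.875)
E
```

```text
[0.6393 0.2035 0.1167] [-1.7989e+02  3.0000e-02  8.3190e+01]
147 166 (270, 300, 3)
[np.float64(0.04), np.float64(-0.03), np.float64(2.01)] -0.02 ; [np.float64(0.04), np.float64(-0.03), np.float64(2.01)] -0.02 ; [np.float64(0.04), np.float64(-0.03), np.float64(2.01)] -0.02 ; [np.float64(0.04), np.float64(-0.03), np.float64(2.01)] -0.02 ; [np.float64(0.04), np.float64(-0.03), np.float64(2.01)] -0.02 ; 
[242.10576503 179.49081943]
[249.57148242 161.37679437]
[249.87153227 229.4072091 ]
```

View pics/m8.png

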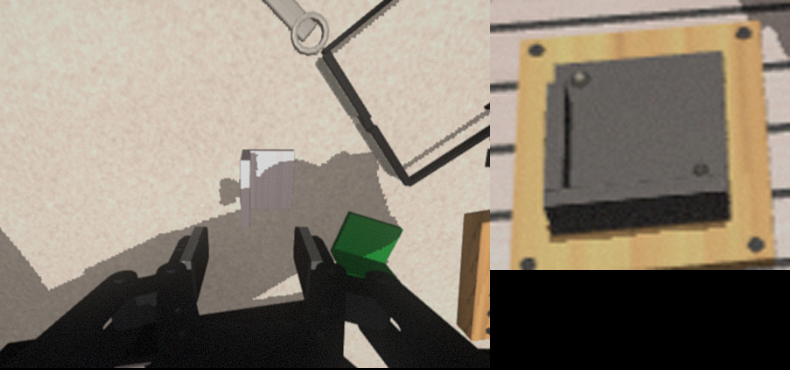

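The right crop shows both pins up in the seated plate's holes. In the wrist view the angle's free-edge corners are at about (294,150) and (293,208), and its upright leg is at u≈241–249, parallel to the fingers.

```bash
python3 - <<'E'
from h import *
P=cam("wrist",np.load("pics/w8.npz"))
f=lambda x,y:np.array([x,y])/.875
o=[(P,(.025,.03,.008),f(294.5,150)),(P,(.025,-.03,.008),f(293,209)),(P,(-.025,.03,.05),f(241.5,149.5))]
v,r=fit(o,0,[.66,.2,-.1]);print(v[:2].round(4),np.degrees(v[2]),r.tolist())
a=v[2];print("leg",v[0]-.021*np.cos(a),v[1]-.021*np.sin(a))
im=cv2.cvtColor(cv2.imread("pics/w8.png"),cv2.COLOR_BGR2GRAY)
for u in (278,283,310,325): print(u,im[160:265:3,u].tolist())
E
```

```text
[0.6547 0.2078] -11.516493244785806 [[1.9, -0.7], [-5.5, -0.9], [0.0, 5.0]]
leg 0.6341120114577392 0.2119904542460863
278 [202, 202, 204, 202, 89, 88, 93, 91, 214, 215, 213, 210, 213, 212, 217, 212, 216, 211, 206, 130, 129, 127, 131, 127, 125, 128, 127, 124, 128, 126, 127, 129, 129, 126, 125]
283 [203, 202, 204, 195, 87, 92, 97, 98, 216, 218, 219, 214, 214, 213, 219, 216, 217, 213, 165, 129, 131, 133, 130, 127, 132, 130, 129, 129, 124, 131, 131, 130, 127, 124, 125]
310 [206, 208, 207, 197, 176, 215, 215, 212, 215, 216, 167, 128, 127, 132, 128, 130, 129, 129, 130, 126, 125, 128, 128, 129, 127, 127, 122, 123, 120, 122, 125, 123, 122, 124, 124]
325 [207, 207, 206, 204, 173, 214, 215, 215, 169, 128, 126, 131, 132, 135, 124, 126, 132, 126, 128, 126, 132, 129, 128, 127, 128, 127, 116, 121, 115, 124, 122, 117, 118, 122, 118]
```

```bash
python3 - <<'E'
from h import *
P=cam("wrist",np.load("pics/w8.npz"))
def ray(p,u,z):
    R=np.array(p['R']);d=R.T@[(u[0]-p['cx'])/p['fx'],(u[1]-p['cy'])/p['fy'],1];C=-R.T@p['t'];return C+d*(z-C[2])/d[2]
im=cv2.cvtColor(cv2.imread("pics/w8.png"),cv2.COLOR_BGR2GRAY)
for v in (176,182,225,232): print(v,im[v,268:345:2].tolist())
print(ray(P,(317,174),.008),ray(P,(317,238),.008),ray(P,(335,200),.008),ray(P,(277,190),.05),ray(P,(285,200),.05))
E
```

```text
176 [202, 204, 209, 208, 120, 92, 90, 94, 90, 114, 135, 130, 161, 175, 217, 217, 216, 216, 217, 216, 211, 213, 215, 216, 213, 216, 211, 211, 214, 211, 214, 217, 211, 212, 191, 211, 205, 201, 196]
182 [204, 202, 204, 175, 128, 123, 124, 122, 120, 114, 132, 132, 145, 214, 214, 213, 213, 214, 214, 210, 215, 215, 211, 215, 214, 210, 211, 214, 215, 218, 214, 206, 207, 209, 147, 130, 142, 199, 169]
225 [137, 180, 186, 134, 127, 132, 130, 130, 123, 121, 136, 130, 123, 128, 130, 128, 125, 126, 128, 125, 127, 126, 129, 128, 123, 123, 120, 126, 132, 128, 125, 126, 127, 128, 125, 119, 124, 125, 125]
232 [205, 211, 211, 175, 125, 125, 132, 128, 128, 123, 135, 128, 128, 129, 127, 124, 125, 123, 128, 124, 130, 127, 125, 126, 124, 124, 122, 127, 128, 128, 122, 128, 122, 120, 124, 121, 118, 123, 124]
[0.66741455 0.23159472 0.008     ] [0.66231496 0.17464673 0.008     ] [0.68058165 0.20756416 0.008     ] [0.63555345 0.2321808  0.05      ] [0.64022742 0.22431172 0.05      ]
```

>>> drive_tool --deltas '[{"linear": [0.07, -0.2, 1.5], "turn": 0}, {"linear": [0, 0, 2.5], "turn": 0}, {"linear": [0, 0, 2.5], "turn": 0}, {"linear": [0, 0, 2], "turn": 0}, {"linear": [0, 0, 1.2], "turn": 0}]'

```text
t: 23.98
tcp_pos: [0.635, 0.2045, 0.0163]
orientation: [-179.7, 0.1, 83.3]
ft_force: [-0.1, 0.4, -0.6]
width: 0.0499
grip_force: 0.0
```

>>> drive_tool --deltas '[{"linear": [0, 0, 0.3], "turn": 0}, {"linear": [0, 0, 0], "turn": 0}, {"linear": [0, 0, 0], "turn": 0}, {"linear": [0, 0, 0], "turn": 0}, {"linear": [0, 0, 0], "turn": 0}]'

```text
t: 24.4
tcp_pos: [0.6377, 0.2056, 0.0174]
orientation: [-180.0, -0.0, 83.3]
ft_force: [0.4, 0.2, -0.5]
width: 0.0498
grip_force: 0.0
```

>>> drive_tool --deltas '[{"linear": [0, 0, 0], "turn": 0}, {"linear": [0, 0, 0], "turn": 0}, {"linear": [0, 0, 0], "turn": 0}, {"linear": [0, 0, 0], "turn": 0}, {"linear": [0, 0, 0], "turn": 0}]' --gripper 0.3 --newtons 70

```text
t: 24.82
tcp_pos: [0.6367, 0.2053, 0.0163]
orientation: [-179.9, 0.0, 83.3]
ft_force: [-1.6, 0.1, 3.3]
width: 0.0073
grip_force: 68.9
```

>>> drive_tool --deltas '[{"linear": [0, 0, 0], "turn": 0}, {"linear": [0, 0, 0], "turn": 0}, {"linear": [0, 0, 0], "turn": 0}, {"linear": [0, 0, 0], "turn": 0}, {"linear": [0, 0, 0], "turn": 0}]'

```text
t: 25.23
tcp_pos: [0.6367, 0.2053, 0.0162]
orientation: [-179.8, 0.0, 83.3]
ft_force: [-1.6, -0.2, 6.2]
width: 0.0068
grip_force: 69.1
```

>>> drive_tool --deltas '[{"linear": [0, 0, -1], "turn": 0}, {"linear": [0, 0, -2.5], "turn": 0}, {"linear": [0, 0, -4], "turn": 0}, {"linear": [0, 0, -4], "turn": 0}, {"linear": [0, 0, -3], "turn": 0}]'

```text
t: 25.65
tcp_pos: [0.6373, 0.2053, 0.164]
orientation: [-179.9, 0.0, 83.3]
ft_force: [1.7, 0.4, -1.0]
width: 0.0074
grip_force: 68.3
```

```bash
python3 - <<'E'
from h import *
s=monitor.observe();print(s['tcp_pos'],s['orientation'],s['width'],s['ft_force'])
rows((.6367,.2053,.161),83.3,[(.5465,-.1219,.155,93.97,13)])
E
```

```text
[0.63734817 0.20534263 0.16399348] [-1.79909752e+02  2.02834874e-02  8.32626591e+01] 0.0073700935369926494 [ 1.73693402  0.44728894 -0.95511552]
[np.float64(-2.58), np.float64(-0.4), np.float64(0.05)] -0.82 ; [np.float64(-2.57), np.float64(-0.43), np.float64(0.05)] -0.82 ; [np.float64(-2.57), np.float64(-0.47), np.float64(0.05)] -0.82 ; [np.float64(-2.56), np.float64(-0.51), np.float64(0.05)] -0.82 ; [np.float64(-2.55), np.float64(-0.54), np.float64(0.05)] -0.82 ; [np.float64(-2.55), np.float64(-0.58), np.float64(0.05)] -0.82 ; [np.float64(-2.54), np.float64(-0.62), np.float64(0.05)] -0.82 ; [np.float64(-2.53), np.float64(-0.65), np.float64(0.05)] -0.82 ; [np.float64(-2.52), np.float64(-0.69), np.float64(0.05)] -0.82 ; [np.float64(-2.51), np.float64(-0.72), np.float64(0.05)] -0.82 ; [np.float64(-2.5), np.float64(-0.76), np.float64(0.05)] -0.82 ; [np.float64(-2.49), np.float64(-0.8), np.float64(0.05)] -0.82 ; [np.float64(-2.48), np.float64(-0.83), np.float64(0.05)] -0.82 ;
```

>>> drive_tool --deltas '[{"linear": [-1.5, -0.25, 0], "turn": -0.6}, {"linear": [-2.6, -0.4, 0], "turn": -0.8}, {"linear": [-2.6, -0.45, 0], "turn": -0.8}, {"linear": [-2.6, -0.5, 0], "turn": -0.8}, {"linear": [-2.6, -0.5, 0], "turn": -0.8}]'

```text
t: 26.07
tcp_pos: [0.6045, 0.0876, 0.161]
orientation: [-179.8, 0.1, 87.1]
ft_force: [0.9, -0.5, -0.7]
width: 0.007
grip_force: 68.4
```

>>> drive_tool --deltas '[{"linear": [-2.6, -0.55, 0], "turn": -0.8}, {"linear": [-2.6, -0.6, 0], "turn": -0.8}, {"linear": [-2.6, -0.65, 0], "turn": -0.8}, {"linear": [-2.5, -0.65, 0], "turn": -0.8}, {"linear": [-2.5, -0.7, 0], "turn": -0.8}]'

```text
t: 26.48
tcp_pos: [0.57, -0.0399, 0.1612]
orientation: [-179.8, 0.0, 91.1]
ft_force: [0.1, -0.9, -1.2]
width: 0.0071
grip_force: 68.4
```

>>> drive_tool --deltas '[{"linear": [-2.5, -0.75, 0], "turn": -0.8}, {"linear": [-2.5, -0.75, 0], "turn": -0.8}, {"linear": [-2.4, -0.8, 0], "turn": -0.8}, {"linear": [-1, -0.35, 0], "turn": -0.5}, {"linear": [0, 0, 0], "turn": 0}]'

```text
t: 26.9
tcp_pos: [0.5463, -0.1258, 0.1613]
orientation: [-179.8, 0.1, 93.8]
ft_force: [-0.2, -0.6, -1.1]
width: 0.007
grip_force: 68.3
```

>>> drive_tool --deltas '[{"linear": [0, 0, 0], "turn": 0}, {"linear": [0, 0, 0], "turn": 0}, {"linear": [0, 0, 0], "turn": 0}, {"linear": [0, 0, 0], "turn": 0}, {"linear": [0, 0, 0], "turn": 0}]'

```text
t: 27.32
tcp_pos: [0.5475, -0.1228, 0.1612]
orientation: [-179.8, 0.0, 94.0]
ft_force: [0.7, -0.4, -0.8]
width: 0.0073
grip_force: 68.3
```

```bash
python3 - <<'E'
from h import *
s=monitor.observe();print(s['tcp_pos'],s['orientation'],s['width'],s['ft_force'],s['moment'])
rows(s['tcp_pos'],yaw(s),[(.5465,-.1219,.101,93.97,1)])
E
```

```text
[ 0.54753303 -0.12276919  0.16123401] [-1.79813898e+02  1.58622809e-02  9.40314171e+01] 0.007313338600419608 [ 0.6873603  -0.40456475 -0.77562382] [-0.02753233 -0.00601575 -0.00085283]
[np.float64(0.09), np.float64(-0.1), np.float64(6.02)] 0.06 ;
```

>>> drive_tool --deltas '[{"linear": [0.1, -0.1, 1], "turn": 0}, {"linear": [0, 0, 1.6], "turn": 0}, {"linear": [0, 0, 1.6], "turn": 0}, {"linear": [0, 0, 1.2], "turn": 0}, {"linear": [0, 0, 0.4], "turn": 0}]'

```text
t: 27.73
tcp_pos: [0.5444, -0.1219, 0.1006]
orientation: [-179.6, -0.0, 94.0]
ft_force: [-0.3, -0.5, -1.3]
width: 0.0068
grip_force: 68.3
```

>>> drive_tool --deltas '[{"linear": [0, 0, 0.1], "turn": 0}, {"linear": [0, 0, 0], "turn": 0}, {"linear": [0, 0, 0], "turn": 0}, {"linear": [0, 0, 0], "turn": 0}, {"linear": [0, 0, 0], "turn": 0}]'

```text
t: 28.15
tcp_pos: [0.5468, -0.1228, 0.103]
orientation: [-179.9, 0.0, 94.0]
ft_force: [0.2, -0.3, -1.0]
width: 0.007
grip_force: 68.3
```

>>> drive_tool --deltas '[{"linear": [0, 0, 0.1], "turn": 0}, {"linear": [0, 0, 0.1], "turn": 0}, {"linear": [0, 0, 0], "turn": 0}, {"linear": [0, 0, 0], "turn": 0}, {"linear": [0, 0, 0], "turn": 0}]'

```text
t: 28.57
tcp_pos: [0.5461, -0.1226, 0.1002]
orientation: [-179.8, 0.0, 94.0]
ft_force: [0.6, 0.1, -1.8]
width: 0.0071
grip_force: 68.3
```

>>> drive_tool --deltas '[{"linear": [0, 0, 0.1], "turn": 0}, {"linear": [0, 0, 0.05], "turn": 0}, {"linear": [0, 0, 0], "turn": 0}, {"linear": [0, 0, 0], "turn": 0}, {"linear": [0, 0, 0], "turn": 0}]'

```text
t: 28.98
tcp_pos: [0.5461, -0.1226, 0.0988]
orientation: [-179.8, 0.0, 94.0]
ft_force: [-0.8, 0.3, -1.2]
width: 0.0074
grip_force: 68.3
```

>>> drive_tool --deltas '[{"linear": [0, 0, 0.04], "turn": 0}, {"linear": [0, 0, 0.04], "turn": 0}, {"linear": [0, 0, 0], "turn": 0}, {"linear": [0, 0, 0], "turn": 0}, {"linear": [0, 0, 0], "turn": 0}]'

```text
t: 29.4
tcp_pos: [0.5461, -0.1226, 0.0982]
orientation: [-179.8, 0.0, 94.0]
ft_force: [-1.8, -0.4, 3.1]
width: 0.0073
grip_force: 68.9
```

>>> drive_tool --deltas '[{"linear": [-0.15, 0.2, 0], "turn": 0}, {"linear": [-0.15, 0.2, 0], "turn": 0}, {"linear": [-0.15, 0.2, 0], "turn": 0}, {"linear": [-0.05, 0.1, 0], "turn": 0}, {"linear": [0, 0, 0], "turn": 0}]'

```text
t: 29.82
tcp_pos: [0.5535, -0.1269, 0.0982]
orientation: [-179.8, -0.0, 94.0]
ft_force: [-2.7, 2.7, 4.0]
width: 0.0072
grip_force: 69.4
```

>>> drive_tool --deltas '[{"linear": [0, 0.1, 0], "turn": 0}, {"linear": [0, 0.1, 0], "turn": 0}, {"linear": [0, 0, 0], "turn": 0}, {"linear": [0, 0, 0], "turn": 0}, {"linear": [0, 0, 0], "turn": 0}]'

```text
t: 30.23
tcp_pos: [0.555, -0.1271, 0.0983]
orientation: [-179.8, 0.0, 94.0]
ft_force: [-3.4, 0.4, 6.3]
width: 0.0073
grip_force: 69.5
```

>>> drive_tool --deltas '[{"linear": [-0.1, 0, 0], "turn": 0}, {"linear": [-0.1, 0, 0], "turn": 0}, {"linear": [-0.05, 0, 0], "turn": 0}, {"linear": [0, 0, 0], "turn": 0}, {"linear": [0, 0, 0], "turn": 0}]'

```text
t: 30.65
tcp_pos: [0.5554, -0.1282, 0.0983]
orientation: [-179.8, -0.1, 94.0]
ft_force: [-4.2, 4.3, 5.9]
width: 0.0071
grip_force: 69.6
```

>>> drive_tool --deltas '[{"linear": [-0.1, 0, 0], "turn": 0}, {"linear": [-0.05, 0, 0], "turn": 0}, {"linear": [0, 0, 0], "turn": 0}, {"linear": [0, 0, 0], "turn": 0}, {"linear": [0, 0, 0], "turn": 0}]'

```text
t: 31.07
tcp_pos: [0.5555, -0.1293, 0.0983]
orientation: [-179.8, -0.2, 94.0]
ft_force: [-3.4, 5.9, 6.6]
width: 0.0072
grip_force: 69.7
```

>>> drive_tool --deltas '[{"linear": [0, 0.1, 0], "turn": 0}, {"linear": [0, 0, 0], "turn": 0}, {"linear": [0, 0, 0], "turn": 0}, {"linear": [0, 0, 0], "turn": 0}, {"linear": [0, 0, 0], "turn": 0}]'

```text
t: 31.48
tcp_pos: [0.5556, -0.1293, 0.0983]
orientation: [-179.7, -0.2, 94.0]
ft_force: [-6.5, 5.8, 10.2]
width: 0.0068
grip_force: 70.0
```

>>> drive_tool --deltas '[{"linear": [0, 0, -0.04], "turn": 0}, {"linear": [0, 0, 0], "turn": 0}, {"linear": [0, 0, 0], "turn": 0}, {"linear": [0, 0, 0], "turn": 0}, {"linear": [0, 0, 0], "turn": 0}]'

```text
t: 31.9
tcp_pos: [0.5556, -0.1294, 0.0984]
orientation: [-179.7, -0.2, 94.0]
ft_force: [-5.7, 5.6, 6.3]
width: 0.0071
grip_force: 69.7
```

>>> drive_tool --deltas '[{"linear": [-0.1, 0, 0], "turn": 0}, {"linear": [0, 0, 0], "turn": 0}, {"linear": [0, 0, 0], "turn": 0}, {"linear": [0, 0, 0], "turn": 0}, {"linear": [0, 0, 0], "turn": 0}]'

```text
t: 32.32
tcp_pos: [0.5556, -0.13, 0.0984]
orientation: [-179.7, -0.2, 94.0]
ft_force: [-5.4, 6.1, 6.7]
width: 0.0072
grip_force: 69.8
```

>>> drive_tool --deltas '[{"linear": [-0.1, 0, 0], "turn": 0}, {"linear": [0, 0, 0], "turn": 0}, {"linear": [0, 0, 0], "turn": 0}, {"linear": [0, 0, 0], "turn": 0}, {"linear": [0, 0, 0], "turn": 0}]'

```text
t: 32.73
tcp_pos: [0.5557, -0.1309, 0.0984]
orientation: [-179.7, -0.2, 94.0]
ft_force: [-6.5, 6.5, 7.7]
width: 0.0071
grip_force: 69.9
```

```bash
python3 - <<'E'
from h import *
s=monitor.observe();print(s['t'],s['tcp_pos'],s['orientation'],s['width'],s['ft_force'],s['moment'])
E
```

```text
32.7333 [ 0.55565344 -0.13087967  0.09835042] [-179.72689373   -0.21244735   94.0410216 ] 0.007058470366494698 [-6.47674097  6.4608521   7.67984587] [1.36018655 0.96103889 0.13241228]
```

>>> drive_tool --deltas '[{"linear": [-0.1, 0, 0], "turn": 0}, {"linear": [-0.05, 0, 0], "turn": 0}, {"linear": [0, 0, 0], "turn": 0}, {"linear": [0, 0, 0], "turn": 0}, {"linear": [0, 0, 0], "turn": 0}]'

```text
t: 33.15
tcp_pos: [0.5558, -0.1323, 0.0984]
orientation: [-179.7, -0.2, 94.0]
ft_force: [-5.4, 7.0, 8.3]
width: 0.0071
grip_force: 69.9
```

>>> drive_tool --deltas '[{"linear": [-0.1, 0, 0], "turn": 0}, {"linear": [-0.05, 0, 0], "turn": 0}, {"linear": [0, 0, 0], "turn": 0}, {"linear": [0, 0, 0], "turn": 0}, {"linear": [0, 0, 0], "turn": 0}]'

```text
t: 33.57
tcp_pos: [0.5558, -0.1326, 0.0984]
orientation: [-179.7, -0.4, 94.1]
ft_force: [-5.6, 11.0, 8.5]
width: 0.0069
grip_force: 69.9
```

>>> drive_tool --deltas '[{"linear": [-0.1, 0, 0], "turn": 0}, {"linear": [0, 0, 0], "turn": 0}, {"linear": [0, 0, 0], "turn": 0}, {"linear": [0, 0, 0], "turn": 0}, {"linear": [0, 0, 0], "turn": 0}]'

```text
t: 33.98
tcp_pos: [0.5558, -0.1326, 0.0985]
orientation: [-179.8, -0.5, 94.1]
ft_force: [-6.2, 13.7, 9.9]
width: 0.0074
grip_force: 70.1
```

Both fences are touched. I'll ease the down-force slightly and add push to both sides.

>>> drive_tool --deltas '[{"linear": [0, 0.1, -0.04], "turn": 0}, {"linear": [-0.1, 0.1, 0], "turn": 0}, {"linear": [0, 0, 0], "turn": 0}, {"linear": [0, 0, 0], "turn": 0}, {"linear": [0, 0, 0], "turn": 0}]'

```text
t: 34.4
tcp_pos: [0.5559, -0.1327, 0.0985]
orientation: [-179.6, -0.6, 94.1]
ft_force: [-12.0, 15.6, 14.3]
width: 0.0073
grip_force: 70.7
```

>>> drive_tool --deltas '[{"linear": [0, 0.1, 0], "turn": 0}, {"linear": [-0.05, 0, 0], "turn": 0}, {"linear": [0, 0, 0], "turn": 0}, {"linear": [0, 0, 0], "turn": 0}, {"linear": [0, 0, 0], "turn": 0}]'

```text
t: 34.82
tcp_pos: [0.5559, -0.1327, 0.0986]
orientation: [-179.5, -0.6, 94.1]
ft_force: [-15.8, 17.7, 16.9]
width: 0.0073
grip_force: 71.2
```

```bash
python3 - <<'E'
from h import *
for i in range(5):
    s=monitor.observe();print(s['t'],s['tcp_pos'].round(4),s['orientation'].round(2),s['ft_force'].round(1),s['moment'].round(2));b=eyes.read_camera("scene")
eyes.read_camera("side");cv2.imwrite("pics/s9.png",b[:,:,::-1]);
E
```

```text
34.8167 [ 0.5559 -0.1327  0.0986] [-179.47   -0.62   94.1 ] [-15.8  17.7  16.9] [ 3.55  2.72 -0.  ]
34.8667 [ 0.5559 -0.1327  0.0986] [-179.47   -0.62   94.11] [-15.4  17.3  17.3] [3.5  2.73 0.02]
34.9167 [ 0.5559 -0.1327  0.0986] [-179.47   -0.62   94.11] [-14.8  16.9  17.2] [3.55 2.75 0.08]
34.9667 [ 0.5559 -0.1327  0.0986] [-179.47   -0.62   94.1 ] [-15.9  17.5  17.5] [3.53 2.73 0.02]
35.0167 [ 0.5559 -0.1327  0.0986] [-179.47   -0.62   94.11] [-14.9  17.3  17.3] [3.54 2.73 0.09]
```

```bash
python3 - <<'E'
from plant import ticket
print(ticket.close_job())
E
```

```text
the job is handed in; nothing more can be done
None
```

The job is handed in at about 35 s, but no verdict came back: the plate is flush on both pins, and the gripper is holding the long angle pressed into the corner at about 15 N towards the rear fence and 17 N towards the side fence (wrist readings, including friction), and I moved nothing else on the bench or bed.

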